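# Pack the spice jars into the divided crate and latch it

### The job

Swing the red latch on the divided crate right out to the side, open the lid wide, and put every spice jar on the shelf upright in the crate, one jar to a cell, setting each down rather than dropping it. Then shut the lid fully and swing the latch back across it, leaving the other things on the shelf where they are.

Things in the scene. Friction and masses are not known exactly. Their poses are not given: they have to be found in the camera images.
- crate: divided storage crate, fixed: frosted translucent box with white rim and floor, 143 mm (its x, front to back) x 242 mm (y) x 80 mm high, walls and floor 4 mm. Blue dividers 3 mm thick, top 40 mm above the underside (lower than the walls), make 2 rows (along x) of 3 cells (along y), each 66 mm (x) x 76 mm (y). Origin: centre of the underside; z up; its front (-x) faces the robot
- cell0 (a point): centre of the floor of a cell (front row, right (-y) column), 4 mm above the shelf; axes as the crate
- cell1 (a point): centre of the floor of a cell (front row, middle column), 4 mm above the shelf; axes as the crate
- cell2 (a point): centre of the floor of a cell (front row, left (+y) column), 4 mm above the shelf; axes as the crate
- cell3 (a point): centre of the floor of a cell (back row, right (-y) column), 4 mm above the shelf; axes as the crate
- cell4 (a point): centre of the floor of a cell (back row, middle column), 4 mm above the shelf; axes as the crate
- cell5 (a point): centre of the floor of a cell (back row, left (+y) column), 4 mm above the shelf; axes as the crate
- crate_lid (a joint): hinge angle of the lid: 0 shut, grows as the front edge rises and swings back, stop at 1.95 rad (leaning back beyond upright). A stiff hinge: the lid stays where it is left; about 2 N at the bar moves it
- lid_hinge (a point): middle of the lid's hinge line, which runs along the crate's y at the top of its back wall, 80 mm above the shelf; axes as the crate
- lid_bar (a point): middle of the lid's handle: round blue bar 10 mm thick, 90 mm long, along the crate's y, 38 mm before the lid's front edge on an arm at each end, so a finger fits between bar and lid. Turns with the lid about the hinge; shut, it is 185 mm in front of the hinge line and 4 mm above it. Lid: blue-tinted clear plate 147 x 246 x 6 mm, its top 87 mm above the shelf when shut
- latch (a joint): angle of the red latch lever: 0 = pointing straight back across the lid's front edge (latched, it blocks the lid), grows as it swings clockwise seen from above, out to the crate's right (-y) side, stop at 1.75 rad; past 1.4 rad it is clear of the lid. It stays where it is left (under 1 N at the knob)
- latch_pivot (a point): upright pivot axis of the latch, on a grey block on the crate's front face near its right end, 90 mm above the shelf; axes as the crate
- latch_knob (a point): middle of the latch's upright red round knob, 14 mm across and 32 mm tall (its top 129 mm above the shelf, this point 113 mm), 52 mm from the pivot axis; the flat lever arm under it, 14 mm wide, has its top 97 mm above the shelf
- jar0: spice jar, upright: amber glass body 46 mm across and 50 mm tall with a white paper band, then a cork stopper 28 mm across and 20 mm tall (70 mm in all, about 0.13 kg; grip it by the stopper). Origin: centre of its underside, z up the jar. Stands on the shelf at the start, or is absent (None)
- jar1: spice jar, upright: amber glass body 46 mm across and 50 mm tall with a white paper band, then a cork stopper 28 mm across and 20 mm tall (70 mm in all, about 0.13 kg; grip it by the stopper). Origin: centre of its underside, z up the jar. Stands on the shelf at the start, or is absent (None)
- jar2: spice jar, upright: amber glass body 46 mm across and 50 mm tall with a white paper band, then a cork stopper 28 mm across and 20 mm tall (70 mm in all, about 0.13 kg; grip it by the stopper). Origin: centre of its underside, z up the jar. Stands on the shelf at the start, or is absent (None)
- jar3: spice jar, upright: amber glass body 46 mm across and 50 mm tall with a white paper band, then a cork stopper 28 mm across and 20 mm tall (70 mm in all, about 0.13 kg; grip it by the stopper). Origin: centre of its underside, z up the jar. Stands on the shelf at the start, or is absent (None)
- jar4: spice jar, upright: amber glass body 46 mm across and 50 mm tall with a white paper band, then a cork stopper 28 mm across and 20 mm tall (70 mm in all, about 0.13 kg; grip it by the stopper). Origin: centre of its underside, z up the jar. Stands on the shelf at the start, or is absent (None)
- egg_cup: bystander: wooden egg cup, 48 mm across, 60 mm tall, among the jars; origin under its centre
- bell: bystander: steel hand bell standing mouth down, 60 mm across, 64 mm tall, among the jars; origin under its centre
- key_tin: bystander: flat aluminium key tin with a slide latch, 65 x 105 x 34 mm, behind the crate; origin under its centre
- salt_pig: bystander: white ceramic salt pig, 116 mm across, 139 mm tall, back left; origin under its centre
There are look-alikes about, which are no part of the job. Leave any purple look-alike of the jar4 alone.

How it is judged:
By the outcome, as a careful person would: the job done as asked, in the order asked, and still so for the second after the job is handed in, with the robot touching nothing.
Of jar0, jar1, jar2, jar3, jar4 only 3 to 5 are there at a start; the rules pass over those that are not, and their reading is None.
At some moment in a run one of jar0, jar1, jar2, jar3, jar4 may be knocked a few centimetres aside while the robot is not near it.
It also fails if it takes over 210 s, if anything falls off the work surface, if the arm or the gripper's body presses on something with over 40 N, if the wrist force passes 120 N, or if a joint passes its speed limit or range.

### The arm

A 6-joint arm with a two-finger parallel gripper is mounted at the origin on the work surface. World frame = base frame: x ahead of the robot, y to its left, z up, the work surface at z = 0. Lengths are in m, angles in rad, forces in N, time in s.
With the tool pointing down it reaches from about 0.4 to 0.925 m from the base axis. Payload 12.5 kg.
Tool frame: the origin (TCP) lies midway between the tips of the shut fingers; the grasp point (between the pads) lies 19 mm behind it; z points along the fingers, y is the direction in which the jaws open and shut (so a half turn about z gives the same grasp; the last joint's range is limited). The gripper opens to 95 mm and grips with 3 to 60 N. Pads are 20 mm wide; open, the fingers measure 119 mm over their backs; the gripper's body (75 mm by 180 mm) begins 59 mm behind the grasp point.
Start: joints at [1.211, 0.491, 1.559, -0, 1.092, -0.106], TCP at [0.157, 0.605, 0.215] pointing down, gripper open.
Joint ranges: [-3.1, 3.1], [-0.84, 2.19], [0.05, 2.79], [-1.13, 4.28], [0.06, 2.93], [-2.69, 2.69]. Speed limits (rad/s): [2.22, 2.22, 2.79, 3.14, 3.14, 3.14].

### API

Orientations are given as a unit quaternion [w, x, y, z].
In Python, from cell import * gives the robot as it stands. The module is installed in compiled form; this text tells all that it offers.
- The arm moves only by the shell command python3 -m jog 'ROWS'. ROWS is JSON, a list that holds one entry, the list of rows, each a list of 7 numbers: the shift along the tool's x, y, z in m, then the turn, a rotation vector about the tool's x, y, z in degrees, then the gripper command: -1 is fully open, 1 is shut, values between are in proportion. A call has 1 to 5 rows; each row is the pose to reach, as a shift and turn from the pose measured when the call began, along the tool's axes at that moment; what a row does not reach only later rows make up. A row lasts 1/8 s, in which the tool goes at most 62.5 mm and 10.7 degrees, less where a joint would pass 70% of its speed; a pose out of reach is approached as far as the arm can. A call with a gripper value outside its range is refused whole. The fingers move at their own pace and stop on an object; the grip force is fixed at half the most. Time passes only in rows, so rows that repeat a pose let the fingers close. It gives the time, the measured TCP pose, the force and the opening at its end, in the units of the state.
- get_obs(): the state, without advancing time (a new reading comes with each control period).
- camera(name): name is "scene" or "side" or "wrist"; returns a dict with "color" (480x640x3 uint8, red, green, blue), "mtx" (3x3 intrinsics, pixels), "extrinsics" (4x4, takes a point from world to camera coordinates); the wrist camera has in their place "tool_from_camera" (4x4, takes a point from camera to tool coordinates, whose origin is the TCP and whose axes are the flange's). Camera axes: x right, y down, z forward; pixel columns grow to the right and rows downward; lengths in m; the calibration is good to about 2 mm. A picture is of the moment at which its call begins: read the wrist's pose just before it. There is no depth.
- job_done(): hands the job in, once; it reports no verdict.
The state is a dict: "time_s": time; "qpos": joint angles; "joint_velocities": joint speeds; "tau": joint torques, N m; "ee_pos": TCP position; "tcp_rot": TCP orientation; "force": force on the tool from outside, world axes, zero at the start; "moment": the same for the moment, N m; "opening": finger opening in m.
Only numpy, scipy, OpenCV 4.12 (cv2) and the standard library are available. Lean on these libraries where they do the work, as an engineer would, in place of code of your own. Each camera call takes 0.05 s, during which the arm holds its last target.

## Working session

There is one attempt and no reset: what is moved stays moved. The work goes in short steps, Python scripts to look and compute and a shell command to move; the robot and the scene stay as the last step left them, time stands still between calls to the robot, and variables do not carry over. Pictures are saved under pics/ and viewed, and the job is handed in when it is done.

```bash
mkdir -p pics; ls
python3 - <<'E'
from cell import *
import cv2
print(get_obs())
for n in ("scene","side","wrist"):
    c=camera(n); cv2.imwrite(f"pics/{n}0.png",c["color"][:,:,::-1])
    print(n,c["mtx"],c.get("extrinsics",c.get("tool_from_camera")))
E
```

```text
pics
{'time_s': 0.0, 'qpos': array([ 1.21139479e+00,  4.91559245e-01,  1.55943367e+00,  1.06214718e-05,
        1.09169047e+00, -1.05593332e-01]), 'joint_velocities': array([ 1.09833010e-03, -1.25441561e-03, -9.51317238e-06,  6.03263658e-04,
       -6.06483818e-04,  1.51374344e-03]), 'tau': array([-1.55176684e-03, -6.12601376e+01, -2.58173543e+01,  6.92364480e-02,
        4.81597404e-02, -8.17118575e-05]), 'ee_pos': array([0.15682142, 0.60476475, 0.21406738]), 'tcp_rot': array([-1.30241663e-04,  1.26566163e-01,  9.91958018e-01, -5.29606945e-04]), 'force': array([-0.63705604,  0.36324123, -0.29339381]), 'moment': array([-0.01254946, -0.01226551, -0.02531639]), 'opening': 0.0948522104895978}
scene [[465.51612618   0.         325.46293873]
 [  0.         465.51612618 244.24826275]
 [  0.           0.           1.        ]] [[-0.47995263  0.87728391 -0.00429144  0.2084264 ]
 [ 0.49634487  0.26750496 -0.82588308 -0.2205769 ]
 [-0.72338596 -0.39851479 -0.56382508  1.44488924]
 [ 0.          0.          0.          1.        ]]
side [[510.76035895   0.         315.16589393]
 [  0.         510.76035895 238.94002596]
 [  0.           0.           1.        ]] [[-0.99760843 -0.06835025  0.01027898  0.56209504]
 [-0.05409103  0.67944494 -0.73172996  0.02496769]
 [ 0.04302992 -0.73053598 -0.68151714  1.17364402]
 [ 0.          0.          0.          1.        ]]
wrist [[352.01479204   0.         312.35037147]
 [  0.         352.01479204 238.20431475]
 [  0.           0.           1.        ]] [[-1.44518210e-03 -9.69761499e-01 -2.44050295e-01  6.77022271e-02]
 [ 9.99998955e-01 -1.41347731e-03 -3.05038412e-04 -1.13341052e-04]
 [-4.91450459e-05 -2.44050480e-01  9.69762528e-01 -1.70070146e-01]
 [ 0.00000000e+00  0.00000000e+00  0.00000000e+00  1.00000000e+00]]
```

View pics/scene0.png

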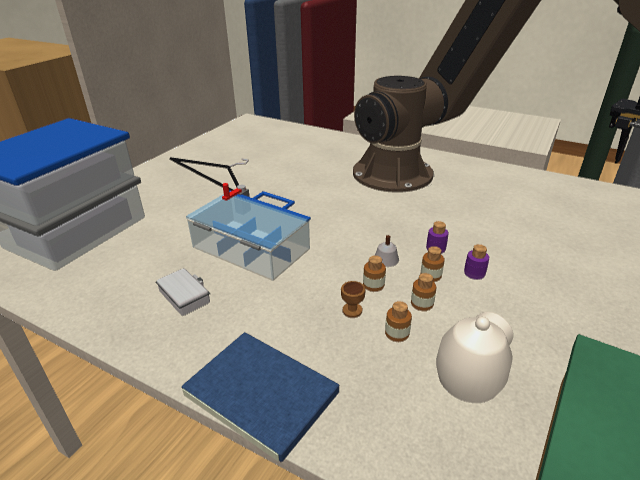

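View pics/side0.png

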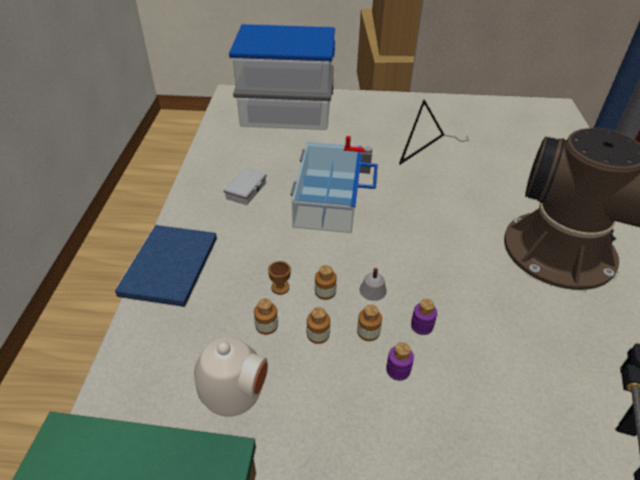

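View pics/wrist0.png

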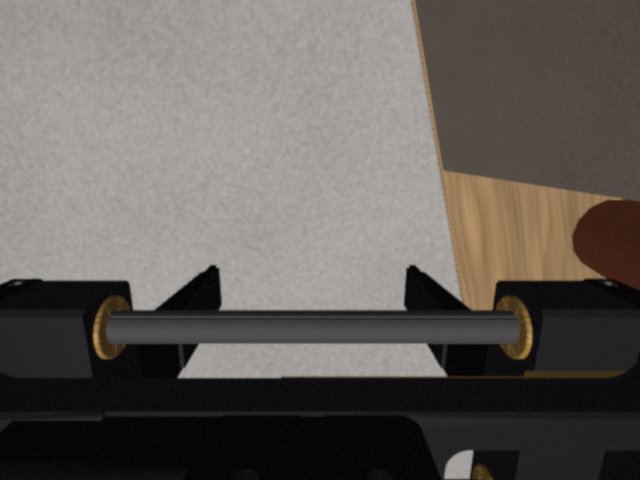

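Side view: amber jars at (326,282), (265,316), (318,325) and (370,322). Look-alikes to leave alone are the purple jars at (424,317) and (400,361), the egg cup at (280,277), the bell at (374,284), and the stacked bins at the back. I'll enlarge the view to measure.

Run:
```python
import cv2
a=cv2.imread("pics/side0.png"); s=cv2.imread("pics/scene0.png")
def crop(im,x,y,w,h,k,n): cv2.imwrite(n,cv2.resize(im[y:y+h,x:x+w],None,fx=k,fy=k,interpolation=cv2.INTER_CUBIC))
crop(a,240,250,200,140,4,"pics/a1.png")
crop(a,280,130,110,110,5,"pics/a2.png")
crop(s,330,215,170,130,4.5,"pics/s1.png")
crop(s,180,170,140,110,5,"pics/s2.png")
```

```text
(no output)
```

View pics/a1.png

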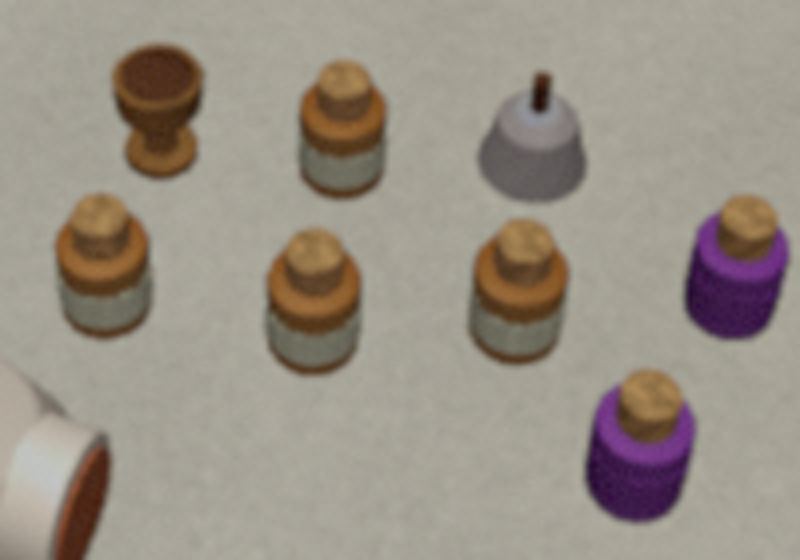

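View pics/a2.png

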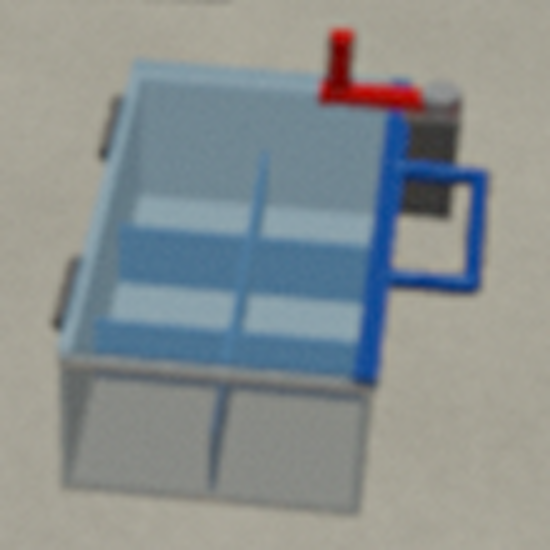

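View pics/s1.png

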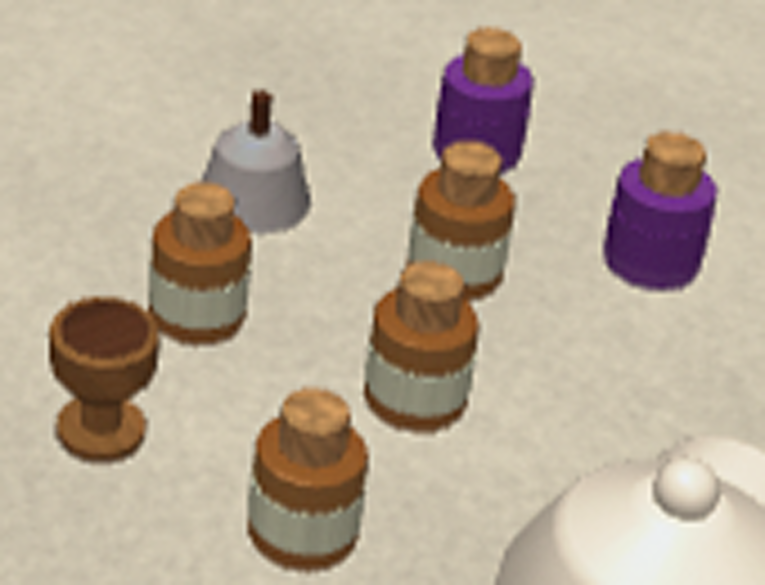

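View pics/s2.png

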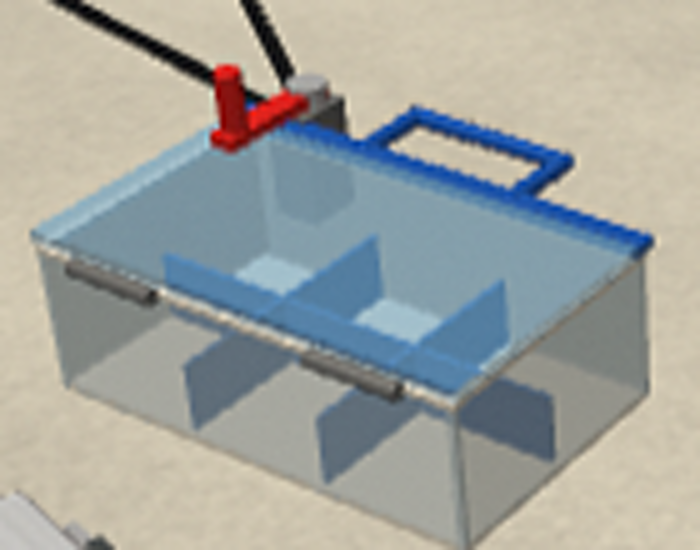

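```bash
cat > h.py <<'E'
import numpy as np, cv2
from scipy.optimize import least_squares
from scipy.spatial.transform import Rotation as R
CAL={'side':(np.array([[510.76035895,0,315.16589393],[0,510.76035895,238.94002596],[0,0,1]]),np.array([[-0.99760843,-0.06835025,0.01027898,0.56209504],[-0.05409103,0.67944494,-0.73172996,0.02496769],[0.04302992,-0.73053598,-0.68151714,1.17364402],[0,0,0,1]])),
'scene':(np.array([[465.51612618,0,325.46293873],[0,465.51612618,244.24826275],[0,0,1]]),np.array([[-0.47995263,0.87728391,-0.00429144,0.2084264],[0.49634487,0.26750496,-0.82588308,-0.2205769],[-0.72338596,-0.39851479,-0.56382508,1.44488924],[0,0,0,1]]))}
def proj(n,P):
    K,E=CAL[n]; p=K@(E[:3,:3]@np.asarray(P,float)+E[:3,3]); return p[:2]/p[2]
def plane(n,uv,z):
    K,E=CAL[n]; Rm,t=E[:3,:3],E[:3,3]; o=-Rm.T@t; d=Rm.T@np.linalg.inv(K)@[uv[0],uv[1],1]; return o+d*(z-o[2])/d[2]
def wplane(c,pos,q,uv,z):
    T=c['tool_from_camera']; Rt=R.from_quat([q[1],q[2],q[3],q[0]]).as_matrix()
    o=pos+Rt@T[:3,3]; d=Rt@T[:3,:3]@np.linalg.inv(c['mtx'])@[uv[0],uv[1],1]; return o+d*(z-o[2])/d[2]
def save(im,n): cv2.imwrite(n,im[:,:,::-1])
def crop(im,x,y,w,h,k,n): save(cv2.resize(im[y:y+h,x:x+w],None,fx=k,fy=k,interpolation=cv2.INTER_CUBIC),n)
E
python3 - <<'E'
from h import *
np.set_printoptions(precision=4,suppress=True)
S1=lambda u,v:(240+u/4,250+v/4); C1=lambda u,v:(330+u/4.5,215+v/4.5)
S2=lambda u,v:(280+u/5,130+v/5); C2=lambda u,v:(180+u/5,170+v/5)
for n,z,a,b in [("A",.07,(343,75),(205,202)),("B",.07,(101,213),(316,408)),("C",.07,(314,250),(433,282)),("D",.07,(525,240),(472,160)),("P1",.07,(748,216),(492,42)),("P2",.07,(651,393),(674,148)),("bell",.064,(542,77),(261,95)),("egg",.06,(158,75),(105,330))]:
    print(n,plane('side',S1(*a),z)[:2],plane('scene',C1(*b),z)[:2])
obs=[('side',S2(375,380),(-.0735,.123,.087)),('side',S2(62,358),(.0735,.123,.087)),('scene',C2(455,402),(.0735,.123,.087)),('scene',C2(33,235),(.0735,-.123,.087)),('scene',C2(654,240),(-.0735,.123,.087)),
('scene',C2(468,548),(.0715,.121,0)),('scene',C2(70,385),(.0715,-.121,0)),('scene',C2(648,392),(-.0715,.121,0)),('side',S2(65,488),(.0715,.121,0)),('side',S2(358,512),(-.0715,.121,0))]
def P(x,l): c,s=np.cos(x[2]),np.sin(x[2]); return [x[0]+c*l[0]-s*l[1],x[1]+s*l[0]+c*l[1],l[2]]
f=lambda x:np.concatenate([proj(n,P(x,l))-uv for n,uv,l in obs])
r=least_squares(f,[.6,-.2,0]); print(r.x, f(r.x).reshape(-1,2))
x=r.x
inv=lambda p:np.array([[np.cos(x[2]),np.sin(x[2])],[-np.sin(x[2]),np.cos(x[2])]])@(p[:2]-x[:2])
for nm,z,a,b in [("knobtop",.129,(343,33),(229,70)),("pivot",.1,(441,90),(308,80)),("barR",.084,(485,172),(415,110)),("barL",.084,(480,290),(570,160))]:
    for p in (plane('side',S2(*a),z),plane('scene',C2(*b),z)): print(nm,p[:2],inv(p))
E
```

```text
A [0.5313 0.169 ] [0.5331 0.1711]
B [0.6397 0.2672] [0.6399 0.266 ]
C [0.5387 0.2815] [0.54  0.281]
D [0.4413 0.2681] [0.4434 0.2674]
P1 [0.3364 0.2456] [0.3376 0.2441]
P2 [0.3877 0.3491] [0.3889 0.3479]
bell [0.4309 0.1568] [0.4301 0.1566]
egg [0.6253 0.1668] [0.6253 0.1657]
[ 0.54   -0.1426 -0.0627] [[ 0.6486 -0.3546]
 [-1.4332 -1.8348]
 [ 0.2064 -1.6289]
 [-0.731  -0.7335]
 [ 0.1683 -0.6004]
 [ 0.255   1.4174]
 [-0.6175  0.3617]
 [ 1.0008  0.5349]
 [-0.266   0.2894]
 [ 0.898   1.2165]]
knobtop [ 0.497  -0.2355] [-0.0371 -0.0954]
knobtop [ 0.4972 -0.2349] [-0.0369 -0.0948]
pivot [ 0.4457 -0.2329] [-0.0885 -0.096 ]
pivot [ 0.4437 -0.2326] [-0.0905 -0.0959]
barR [ 0.4229 -0.1854] [-0.1142 -0.0501]
barR [ 0.4203 -0.1858] [-0.1168 -0.0506]
barL [ 0.4272 -0.0883] [-0.116   0.0471]
barL [ 0.4271 -0.0901] [-0.1159  0.0453]
```

```bash
cat >> h.py <<'E'
CR=np.array([.540,-.1426]); YAW=-.0627
def cw(x,y,z):
    c,s=np.cos(YAW),np.sin(YAW); return np.array([CR[0]+c*x-s*y,CR[1]+s*x+c*y,z])
def rel(p,th=None,obs=None):
    """tool-axis shift & turn (deg) to reach world p with tool down, tool-y at angle th (deg)"""
    from cell import get_obs
    o=obs or get_obs(); q=o['tcp_rot']; Rt=R.from_quat([q[1],q[2],q[3],q[0]])
    d=Rt.inv().apply(np.asarray(p)-o['ee_pos'])
    t=np.zeros(3)
    if th is not None:
        a=np.radians(th); y=np.array([np.cos(a),np.sin(a),0]); z=np.array([0,0,-1.]); x=np.cross(y,z)
        t=np.degrees((Rt.inv()*R.from_matrix(np.c_[x,y,z])).as_rotvec())
    print(np.round(d,4).tolist(),np.round(t,2).tolist())
E
python3 - <<'E'
from h import *
np.set_printoptions(precision=4,suppress=True)
for n,pts in {'side':[(423,100),(442,135),(402,162),(467,138)],'scene':[(172,158),(228,165),(240,190),(248,160)]}.items():
    print(n,[plane(n,p,0)[:2] for p in pts])
print('pig knob',plane('side',(223,348),.139),plane('scene',(483,323),.139))
print(cw(-.037,-.0955,0),cw(-.1115,-.002,0))
rel([.42,.22,.25],35); rel([.4975,-.2355,.2],-3.6)
E
```

```text
side [array([ 0.253 , -0.6938]), array([ 0.2148, -0.4787]), array([ 0.3427, -0.3257]), array([ 0.1421, -0.468 ])]
scene [array([ 0.2381, -0.6887]), array([ 0.1938, -0.4895]), array([ 0.3143, -0.3496]), array([ 0.1318, -0.4559])]
pig knob [0.6812 0.4192 0.139 ] [0.6924 0.4124 0.139 ]
[ 0.4971 -0.2356  0.    ] [ 0.4286 -0.1376  0.    ]
[-0.3513, -0.3065, -0.0356] [-0.05, 0.01, 40.46]
[-0.5407, -0.7279, 0.0148] [-0.04, 0.03, 79.06]
```

```bash
python3 -m jog '[[[-0.06,-0.052,-0.03,0,0,9,0.2],[-0.12,-0.104,-0.036,0,0,18,0.2],[-0.18,-0.156,-0.036,0,0,27,0.2],[-0.235,-0.205,-0.036,0,0,36,0.2],[-0.29,-0.255,-0.036,0,0,40,0.2]]]'; python3 -c "
from h import *
rel(cw(-.037,-.0955,.2),-3.6)"
```

```text
time_s: 0.78
ee_pos: [0.3309, 0.3488, 0.2498]
tcp_rot: [0.0, 0.46, 0.888, -0.0]
force: [1.2, 0.5, -0.3]
opening: 0.0503
[-0.573, -0.2018, 0.0501] [-0.01, 0.03, 38.87]
```

```bash
python3 -m jog '[[[-0.059,-0.01,0,0,0,10,0.2],[-0.118,-0.03,0,0,0,20,0.2],[-0.177,-0.05,0,0,0,30,0.2],[-0.236,-0.07,0,0,0,38,0.2],[-0.295,-0.09,0,0,0,38.9,0.2]]]'; python3 -c "
from h import *
rel(cw(-.037,-.0955,.2),-3.6)"
```

```text
time_s: 1.4
ee_pos: [0.428, 0.0539, 0.2501]
tcp_rot: [0.0, 0.73, 0.684, -0.0]
force: [1.2, 0.5, 0.5]
opening: 0.0377
[-0.2843, 0.0879, 0.0503] [0.03, 0.03, -0.16]
```

```bash
python3 -m jog '[[[-0.059,0.018,0,0,0,0,0.2],[-0.118,0.036,0,0,0,0,0.2],[-0.177,0.055,0.02,0,0,0,0.2],[-0.236,0.073,0.04,0,0,0,0.2],[-0.284,0.088,0.05,0,0,0,0.2]]]'
python3 - <<'E'
from h import *
from cell import *
o=get_obs(); c=camera("wrist"); save(c['color'],"pics/w1.png"); save(camera("side")['color'],"pics/sd1.png")
rel(cw(-.037,-.0955,.106),-3.6)
E
```

```text
time_s: 2.02
ee_pos: [0.4971, -0.2373, 0.1992]
tcp_rot: [-0.0, 0.73, 0.683, -0.0]
force: [0.2, 0.3, -0.0]
opening: 0.0377
[0.0039, -0.0006, 0.0923] [-0.05, 0.02, -0.37]
```

View pics/w1.png

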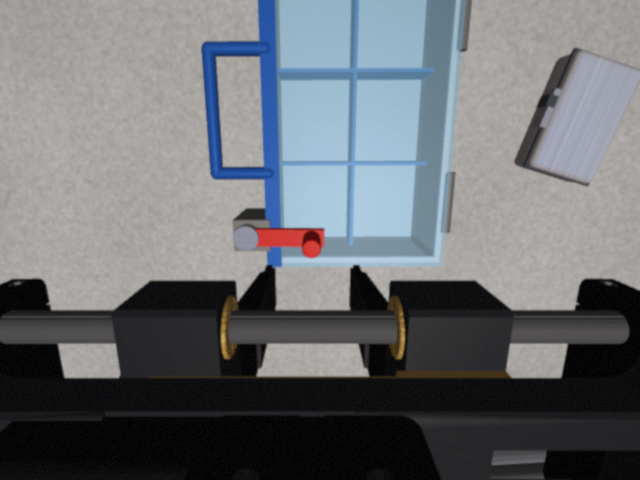

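The wrist view shows the knob top at about (312,236) and the pivot at (246,238), with the knob centred between the fingers in columns. I'll check this with the calibration.

Run:
```python
from h import *
from cell import *
o=get_obs(); c=camera("wrist")
for uv,z in [((312,237),.129),((246,238),.1),((213,110),.084)]: 
    p=wplane(c,o['ee_pos'],o['tcp_rot'],uv,z); cc,s=np.cos(YAW),np.sin(YAW); d=p[:2]-CR
    print(p, cc*d[0]+s*d[1],-s*d[0]+cc*d[1])
rel([.4975,-.2355,.106],-3.6)
```

```text
[ 0.49822091 -0.23081687  0.129     ] -0.03616941864046813 -0.09066135703915214
[ 0.44582263 -0.23515211  0.1       ] -0.08819309269730709 -0.09827130129804063
[ 0.4290377  -0.13699993  0.084     ] -0.11109515772107889 -0.0013637163194042679
[0.0017, 0.0005, 0.0929] [-0.07, -0.02, -0.33]
```

```bash
python3 -m jog '[[[0.003,0,0.05,0,0,0,0.2],[0.003,0,0.093,0,0,0,0.2],[0.003,0,0.093,0,0,0,1],[0.003,0,0.093,0,0,0,1],[0.003,0,0.093,0,0,0,1]]]'
python3 - <<'E'
from h import *
for a in [18,36,54,72,90,96]:
    a=np.radians(a); p=cw(-.089+.052*np.cos(a),-.096-.052*np.sin(a),.106); print(a,end=' '); rel(p)
E
```

```text
time_s: 2.8
ee_pos: [0.4967, -0.2339, 0.1075]
tcp_rot: [-0.001, 0.731, 0.683, -0.001]
force: [-12.4, 0.6, 3.6]
opening: 0.0133
0.3141592653589793 [-0.0183, -0.0019, 0.0015] [0.0, 0.0, 0.0]
0.6283185307179586 [-0.0328, -0.0092, 0.0015] [0.0, 0.0, 0.0]
0.9424777960769379 [-0.0444, -0.0207, 0.0015] [0.0, 0.0, 0.0]
1.2566370614359172 [-0.0518, -0.0351, 0.0015] [0.0, 0.0, 0.0]
1.5707963267948966 [-0.0545, -0.0512, 0.0015] [0.0, 0.0, 0.0]
1.6755160819145565 [-0.0542, -0.0566, 0.0016] [0.0, 0.0, 0.0]
```

```bash
python3 -m jog '[[[-0.018,-0.004,0,0,0,0,1],[-0.033,-0.011,0,0,0,0,1],[-0.045,-0.022,0,0,0,0,1],[-0.052,-0.036,0,0,0,0,1],[-0.055,-0.052,0,0,0,0,1]]]'; python3 -c "
from h import *
from cell import *
for a in [90,98]:
    a=np.radians(a); rel(cw(-.090+.052*np.cos(a),-.096-.052*np.sin(a),.107))
save(camera('side')['color'],'pics/sd2.png')"
```

```text
time_s: 3.42
ee_pos: [0.4419, -0.2883, 0.1087]
tcp_rot: [0.003, 0.731, 0.682, -0.001]
force: [4.3, -6.3, -4.3]
opening: 0.0133
[0.0036, -0.0012, 0.0016] [0.0, 0.0, 0.0]
[0.004, -0.0085, 0.0016] [0.0, 0.0, 0.0]
```

View pics/sd2.png

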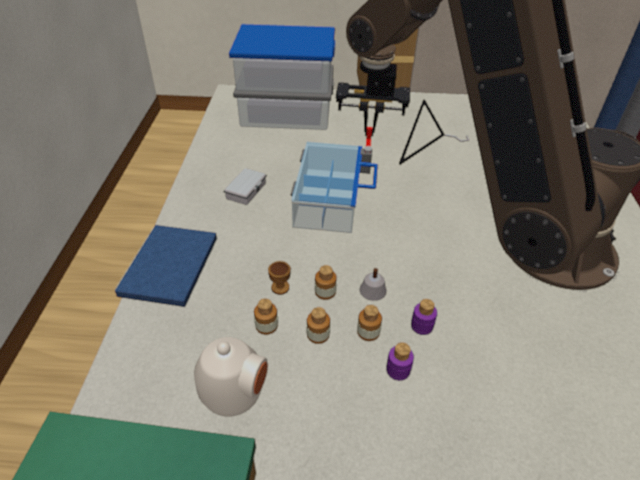

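The latch is out sideways: the lever in the side view at (368,135) points away from the crate. I'll take it a little further, release and rise.

```bash
python3 -m jog '[[[0.003,-0.009,0,0,0,0,1],[0.003,-0.009,0,0,0,0,1],[0.003,-0.009,0,0,0,0,0.2],[0.003,-0.009,0,0,0,0,0.2],[0.003,-0.009,-0.04,0,0,0,0.2]]]'; python3 -c "
from h import *
rel(cw(-.1115,-.002,.14),-3.6);rel(cw(-.1115,-.002,.069),-3.6)"
```

```text
time_s: 4.1
ee_pos: [0.4302, -0.2837, 0.1475]
tcp_rot: [-0.0, 0.731, 0.682, -0.001]
force: [-0.5, -0.6, 1.0]
opening: 0.0355
[0.1457, -0.0116, 0.0073] [-0.12, 0.09, -0.34]
[0.1458, -0.0115, 0.0783] [-0.12, 0.09, -0.34]
```

```bash
python3 -m jog '[[[0.05,-0.004,-0.01,0,0,0,0.35],[0.1,-0.008,-0.01,0,0,0,0.35],[0.146,-0.012,0,0,0,-0.3,0.35],[0.146,-0.012,0.007,0,0,-0.3,0.35],[0.146,-0.012,0.007,0,0,-0.3,0.35]]]'
python3 - <<'E'
from h import *
from cell import *
o=get_obs(); c=camera("wrist"); save(c['color'],"pics/w2.png"); save(camera("side")['color'],"pics/sd3.png")
rel(cw(-.1115,-.002,.069),-3.6)
E
```

```text
time_s: 4.72
ee_pos: [0.4283, -0.1374, 0.1403]
tcp_rot: [-0.0, 0.729, 0.685, -0.001]
force: [0.7, -0.1, -0.4]
opening: 0.031
[0.0006, 0.0003, 0.0715] [-0.1, 0.09, -0.09]
```

View pics/w2.png

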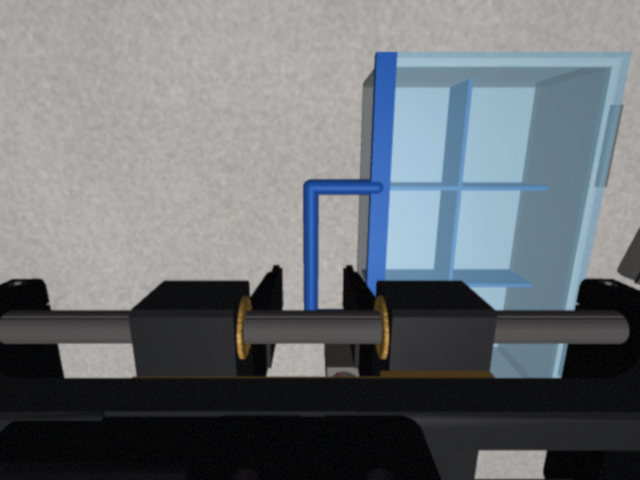

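View pics/sd3.png

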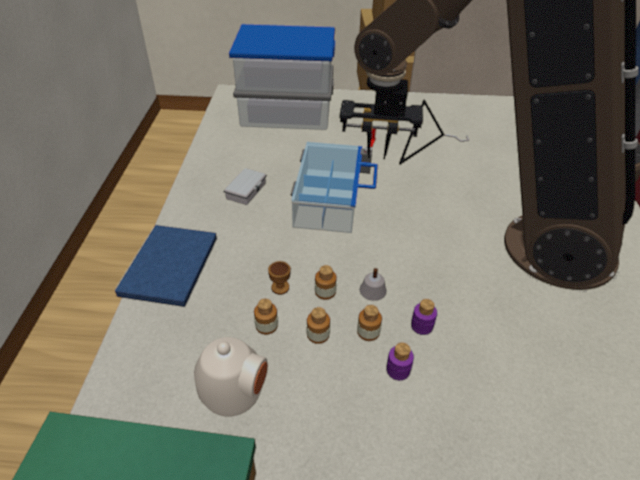

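The bar, at column 311, is centred between the finger tips at 278 and 348. I'll descend and grip it.

```bash
python3 -m jog '[[[0,0,0.04,0,0,0,0.35],[0,0,0.071,0,0,0,0.35],[0,0,0.071,0,0,0,1],[0,0,0.071,0,0,0,1],[0,0,0.071,0,0,0,1]]]'
python3 - <<'E'
from h import *
from cell import *
o=get_obs(); print(o['ee_pos'])
b0=np.radians(np.degrees(np.arctan2(4,185)))
r=np.hypot(.185,.004)
z0=o['ee_pos'][2]
for a in range(8,112,8):
    t=np.radians(a)+b0
    dx=.185-r*np.cos(t); dz=r*np.sin(t)-.004
    print(a,'toolrow',0,round(dx,3),round(-dz,3))
E
```

```text
time_s: 5.45
ee_pos: [0.4268, -0.1383, 0.0704]
tcp_rot: [-0.001, 0.729, 0.684, -0.002]
force: [-13.0, -7.1, 1.2]
opening: 0.009
[ 0.42684585 -0.13834465  0.07036131]
8 toolrow 0 0.002 -0.026
16 toolrow 0 0.008 -0.051
24 toolrow 0 0.018 -0.075
32 toolrow 0 0.03 -0.097
40 toolrow 0 0.046 -0.118
48 toolrow 0 0.064 -0.136
56 toolrow 0 0.085 -0.152
64 toolrow 0 0.107 -0.164
72 toolrow 0 0.132 -0.173
80 toolrow 0 0.157 -0.179
88 toolrow 0 0.183 -0.181
96 toolrow 0 0.208 -0.18
104 toolrow 0 0.234 -0.175
```

```bash
python3 -m jog '[[[0,0.002,-0.026,0,0,0,1],[0,0.008,-0.051,0,0,0,1],[0,0.018,-0.075,0,0,0,1],[0,0.03,-0.097,0,0,0,1],[0,0.046,-0.118,0,0,0,1]]]'
python3 - <<'E'
from h import *
o0=[.42685,-.13834,.07036]
r=np.hypot(.185,.004); b0=np.arctan2(4,185); u=np.array([np.cos(YAW),np.sin(YAW)])
for a in range(48,112,8):
    t=np.radians(a)+b0
    dx=.185-r*np.cos(t); dz=r*np.sin(t)-.004
    print(a,end=' ');rel([o0[0]+u[0]*dx,o0[1]+u[1]*dx,o0[2]+dz],-3.6)
E
```

```text
time_s: 6.08
ee_pos: [0.4717, -0.1414, 0.1903]
tcp_rot: [-0.002, 0.729, 0.684, -0.003]
force: [-4.3, -5.4, -0.9]
opening: 0.0091
48 [0.0002, 0.0191, -0.0164] [-0.4, 0.15, -0.03]
56 [0.0002, 0.0397, -0.032] [-0.4, 0.15, -0.03]
64 [0.0002, 0.0622, -0.0446] [-0.4, 0.15, -0.03]
72 [0.0002, 0.0863, -0.0539] [-0.4, 0.15, -0.03]
80 [0.0002, 0.1114, -0.0598] [-0.4, 0.15, -0.03]
88 [0.0002, 0.1372, -0.0621] [-0.4, 0.15, -0.03]
96 [0.0002, 0.1629, -0.0608] [-0.4, 0.15, -0.03]
104 [0.0002, 0.1883, -0.056] [-0.4, 0.15, -0.03]
```

```bash
python3 -m jog '[[[0,0.019,-0.016,0,0,0,1],[0,0.04,-0.032,0,0,0,1],[0,0.062,-0.045,0,0,0,1],[0,0.086,-0.054,0,0,0,1],[0,0.111,-0.06,0,0,0,1]]]'
python3 - <<'E'
from h import *
from cell import *
o0=[.42685,-.13834,.07036]
r=np.hypot(.185,.004); b0=np.arctan2(4,185); u=np.array([np.cos(YAW),np.sin(YAW)])
for a in [88,96,102,106]:
    t=np.radians(a)+b0
    dx=.185-r*np.cos(t); dz=r*np.sin(t)-.004
    print(a,end=' ');rel([o0[0]+u[0]*dx,o0[1]+u[1]*dx,o0[2]+dz],-3.6)
save(camera("side")['color'],"pics/sd4.png")
E
```

```text
time_s: 6.7
ee_pos: [0.5831, -0.1487, 0.2522]
tcp_rot: [-0.001, 0.729, 0.684, -0.003]
force: [-2.6, -2.7, -0.0]
opening: 0.009
88 [0.0006, 0.026, 0.0007] [-0.31, 0.23, -0.03]
96 [0.0006, 0.0517, 0.002] [-0.31, 0.23, -0.03]
102 [0.0006, 0.0708, 0.0053] [-0.31, 0.23, -0.03]
106 [0.0007, 0.0833, 0.0086] [-0.31, 0.23, -0.03]
```

View pics/sd4.png

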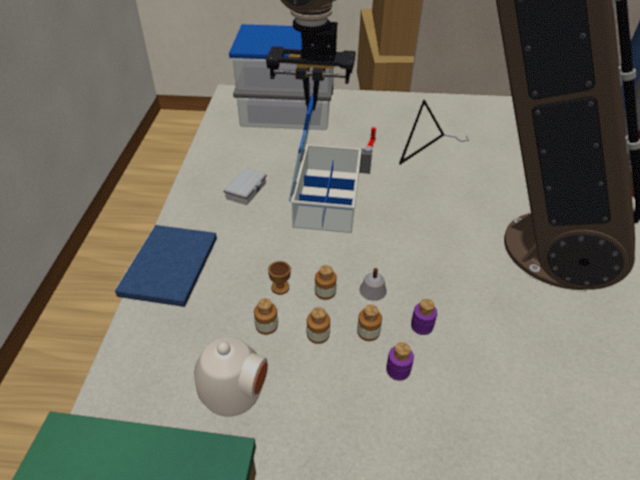

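The lid stands upright, with its bar in the fingers near (313,95). I'll continue to about 105°, release and rise.

```bash
python3 -m jog '[[[0,0.026,0.001,0,0,0,1],[0,0.052,0.002,0,0,0,1],[0,0.07,0.005,0,0,0,1],[0,0.081,0.008,0,0,0,1],[0,0.081,0.008,0,0,0,1]]]';python3 -m jog '[[[0,0,0,0,0,0,0.4],[0,0,0,0,0,0,0.4],[0,0,-0.05,0,0,0,0.4],[-0.0,-0.06,-0.06,0,0,-10,0.3],[-0.0,-0.12,-0.06,0,0,-20,0.2]]]'
python3 - <<'E'
from h import *
from cell import *
save(camera("side")['color'],"pics/sd5.png")
save(camera("scene")['color'],"pics/sc5.png")
E
```

```text
time_s: 7.38
ee_pos: [0.6671, -0.1544, 0.245]
tcp_rot: [0.001, 0.729, 0.684, -0.002]
force: [3.2, -1.5, 4.4]
opening: 0.0093
time_s: 8.0
ee_pos: [0.5458, -0.1462, 0.3056]
tcp_rot: [0.002, 0.597, 0.802, -0.002]
force: [0.3, -0.4, 0.8]
opening: 0.0366
```

View pics/sd5.png

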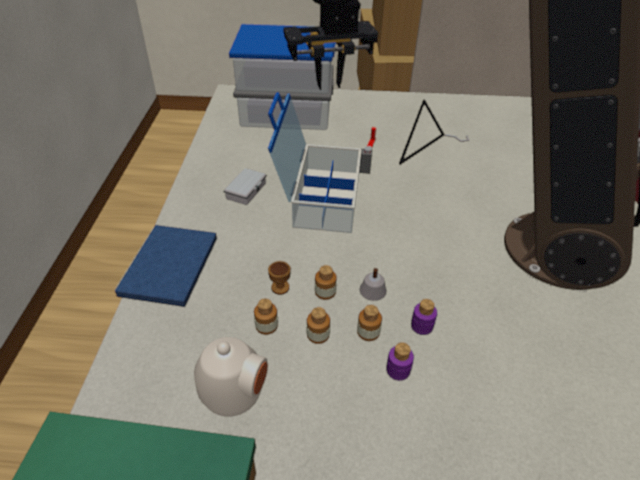

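View pics/sc5.png

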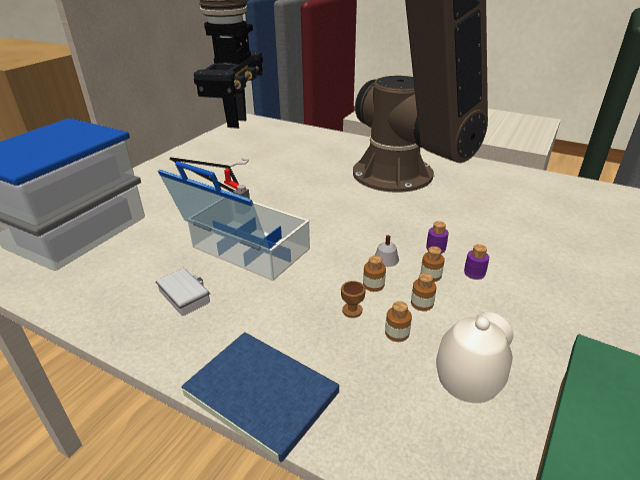

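Run:
```python
from h import *
rel([.532,.17,.25],86.4)
```

```text
[0.3053, 0.0807, 0.0543] [-0.31, 0.0, -69.77]
```

```bash
python3 -m jog '[[[0.058,0.016,0,0,0,-10,0],[0.116,0.032,0.01,0,0,-20,0],[0.174,0.048,0.02,0,0,-30,0],[0.232,0.064,0.04,0,0,-40,0],[0.29,0.078,0.054,0,0,-50,0]]]'
python3 - <<'E'
from h import *
rel([.532,.17,.15],86.4)
E
```

```text
time_s: 8.72
ee_pos: [0.5334, 0.1565, 0.2497]
tcp_rot: [-0.001, 0.2, 0.98, -0.002]
force: [1.2, 0.1, 0.3]
opening: 0.0478
[0.0064, 0.0124, 0.0997] [-0.27, -0.15, -19.5]
```

```bash
python3 -m jog '[[[0.006,0.012,0.04,0,0,-10,0],[0.006,0.012,0.08,0,0,-19.5,0],[0.006,0.012,0.08,0,0,-19.5,0]]]'
python3 - <<'E'
from h import *
from cell import *
o=get_obs();print(o['time_s'],o['ee_pos'],o['opening']); c=camera("wrist"); save(c['color'],"pics/w6.png")
E
```

```text
time_s: 9.1
ee_pos: [0.531, 0.1697, 0.1676]
tcp_rot: [-0.004, 0.032, 0.999, -0.003]
force: [0.3, -0.2, 0.5]
opening: 0.0477
9.1 [0.53104835 0.16969198 0.1675933 ] 0.047715515137012235
```

View pics/w6.png

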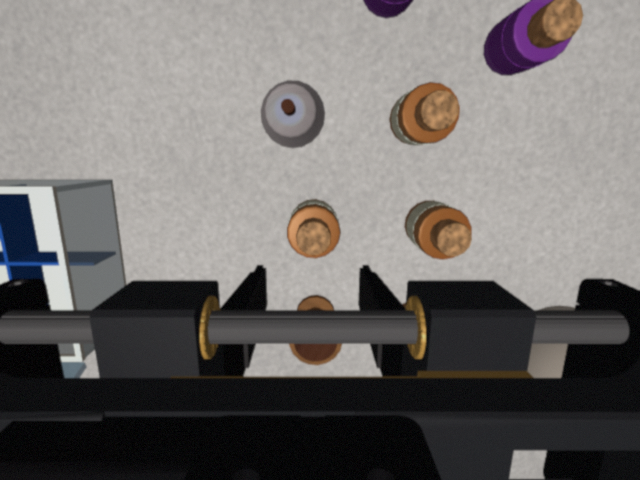

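The wrist view shows jar A's cork at (314,238), amber, between the bell at (292,113) and the egg cup at (316,330). I'll check its position.

Run:
```python
from h import *
from cell import *
o=get_obs();c=camera("wrist")
for uv in [(314,238),(440,111),(454,240)]: print(wplane(c,o['ee_pos'],o['tcp_rot'],uv,.07))
rel([.532,.1697,.054],86.4)
```

```text
[0.53163358 0.17018769 0.07      ]
[0.4432648  0.26756736 0.07      ]
[0.54066143 0.28032928 0.07      ]
[0.0005, 0.0005, 0.1167] [-0.23, -0.16, -0.24]
```

```bash
python3 -m jog '[[[-0.001,0,0.05,0,0,0,0],[-0.001,0,0.09,0,0,0,0],[-0.001,0,0.113,0,0,0,0],[-0.001,0,0.113,0,0,0,1],[-0.001,0,0.113,0,0,0,1]]]';python3 -m jog '[[[0,0,0,0,0,0,1],[0,0,-0.01,0,0,0,1],[0,0,-0.05,0,0,0,1],[0,0,-0.1,0,0,0,1],[0,0,-0.13,0,0,0,1]]]'
python3 - <<'E'
from h import *
rel(cw(.0345,.079,.19),86.4)
rel(cw(.0345,.079,.07),86.4)
E
```

```text
time_s: 9.82
ee_pos: [0.5346, 0.1691, 0.0595]
tcp_rot: [-0.0, 0.034, 0.999, -0.002]
force: [0.3, 0.6, 0.9]
opening: 0.0329
time_s: 10.45
ee_pos: [0.535, 0.1697, 0.193]
tcp_rot: [0.001, 0.035, 0.999, -0.001]
force: [-0.1, -0.4, -1.8]
opening: 0.0267
[-0.0606, -0.2319, 0.0037] [-0.14, 0.17, -0.36]
[-0.0602, -0.2317, 0.1237] [-0.14, 0.17, -0.36]
```

```bash
python3 -m jog '[[[-0.016,-0.06,0,0,0,0,1],[-0.032,-0.12,0,0,0,0,1],[-0.05,-0.18,0,0,0,0,1],[-0.063,-0.232,0,0,0,0,1],[-0.063,-0.232,0,0,0,0,1]]]'
python3 - <<'E'
from h import *
from cell import *
save(camera("side")['color'],"pics/sd7.png"); o=get_obs()
c=camera("wrist"); save(c['color'],"pics/w7.png")
rel(cw(.0355,.079,.085),86.4)
rel(cw(.0355,.079,.0635),86.4)
E
```

```text
time_s: 11.08
ee_pos: [0.5821, -0.0694, 0.1945]
tcp_rot: [0.002, 0.037, 0.999, -0.002]
force: [-0.7, 0.5, -2.4]
opening: 0.0271
[0.0015, 0.0005, 0.1093] [-0.13, 0.17, -0.44]
[0.0016, 0.0006, 0.1308] [-0.13, 0.17, -0.44]
```

View pics/sd7.png

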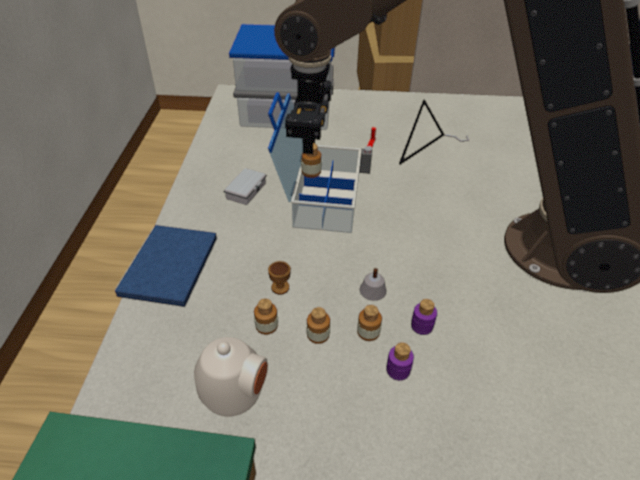

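View pics/w7.png

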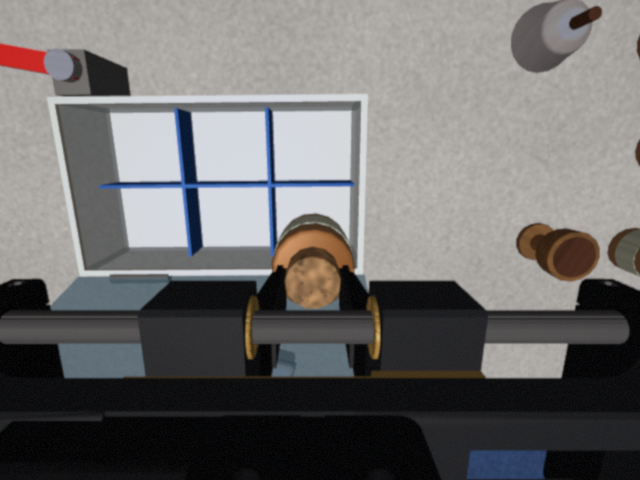

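The jar is held upright. In the wrist view the crate rim's front corners are at (50,97) and (368,95), and the dividers are at (184,185) and (269,184). I'll check the crate pose against these.

Run:
```python
from h import *
from cell import *
o=get_obs();c=camera("wrist")
for uv,z in [((50,97),.08),((368,95),.08),((184,185),.04),((269,183),.04)]:
    p=wplane(c,o['ee_pos'],o['tcp_rot'],uv,z); cc,s=np.cos(YAW),np.sin(YAW); d=p[:2]-CR
    print(uv, cc*d[0]+s*d[1],-s*d[0]+cc*d[1])
```

```text
(50, 97) -0.07116602085479655 -0.11943353100632781
(368, 95) -0.07030046330930274 0.12114684207157399
(184, 185) -0.00025401474110510903 -0.03912767664233294
(269, 183) -0.0013718011806161964 0.03880665410315014
```

```bash
python3 -m jog '[[[0.001,0.001,0.05,0,0,0,1],[0.001,0.001,0.1,0,0,0,1],[0.001,0.001,0.12,0,0,0,1],[0.001,0.001,0.126,0,0,0,1],[0.001,0.001,0.128,0,0,0,1]]]';python3 -m jog '[[[0,0,0.002,0,0,0,1],[0,0,0.002,0,0,0,1]]]'
```

```text
time_s: 11.85
ee_pos: [0.5813, -0.0641, 0.0669]
tcp_rot: [0.002, 0.034, 0.999, -0.001]
force: [-0.0, 0.3, -0.3]
opening: 0.027
time_s: 12.1
ee_pos: [0.5816, -0.0639, 0.0657]
tcp_rot: [0.003, 0.034, 0.999, -0.001]
force: [-0.3, 0.7, -1.3]
opening: 0.0268
```

```bash
python3 -m jog '[[[0,-0.002,0.002,0,0,0,1],[0,-0.002,0.003,0,0,0,1],[0,-0.002,0.003,0,0,0,1]]]';python3 -m jog '[[[0,0,0.001,0,0,0,1],[0,0,0.0015,0,0,0,1],[0,0,0.0015,0,0,0,1]]]'
```

```text
time_s: 12.48
ee_pos: [0.5822, -0.0659, 0.0641]
tcp_rot: [0.004, 0.034, 0.999, -0.001]
force: [-1.5, 3.6, 12.6]
opening: 0.0274
time_s: 12.85
ee_pos: [0.5824, -0.0659, 0.0642]
tcp_rot: [0.004, 0.034, 0.999, -0.001]
force: [-3.9, 2.6, 14.0]
opening: 0.0271
```

```bash
python3 -m jog '[[[0,0,0,0,0,0,0.2],[0,0,0,0,0,0,0.2],[0,0,-0.04,0,0,0,0.2],[0,0,-0.1,0,0,0,0.2],[0.01,0.05,-0.13,0,0,0,0.1]]]'
python3 - <<'E'
from h import *
from cell import *
im=camera("side")['color'];save(im,"pics/sd8.png"); crop(im,240,130,200,250,2.4,"pics/sd8c.png")
rel([.5395,.281,.19],86.4)
E
```

```text
time_s: 13.48
ee_pos: [0.5759, -0.0166, 0.1967]
tcp_rot: [0.006, 0.036, 0.999, -0.002]
force: [0.6, 0.9, -0.6]
opening: 0.0417
[0.0558, 0.2885, 0.0082] [-0.09, 0.84, -0.35]
```

View pics/sd8c.png

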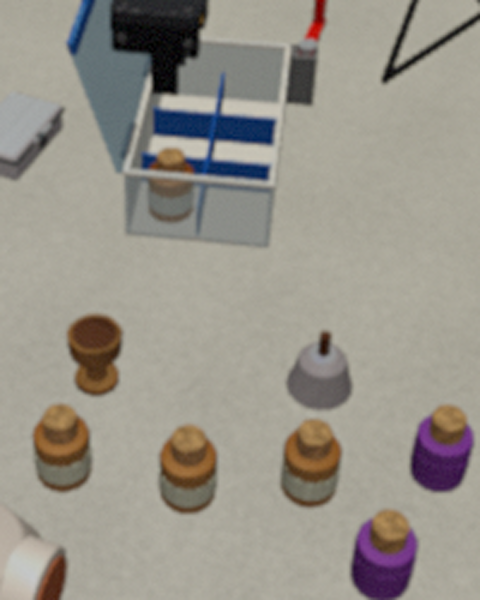

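Jar A stands upright in the back-left cell (cork at about (312,196) in the full side image), and the other jars haven't moved. Next is jar C, which goes to cell4.

```bash
python3 -m jog '[[[0.011,0.058,0,0,0.2,0,0],[0.022,0.116,0,0,0.4,0,0],[0.033,0.174,0,0,0.8,0,0],[0.045,0.232,0,0,0.8,0,0],[0.056,0.288,0,0,0.8,-0.3,0]]]'; python3 -m jog '[[[0,0,0.02,0,0,0,0],[0,0,0.03,0,0,0,0]]]';python3 - <<'E'
from h import *
from cell import *
o=get_obs(); c=camera("wrist"); save(c['color'],"pics/w9.png")
rel([.5395,.281,.054],86.4)
E
```

```text
time_s: 14.15
ee_pos: [0.5386, 0.2824, 0.198]
tcp_rot: [0.0, 0.032, 0.999, -0.001]
force: [0.5, 0.4, 0.1]
opening: 0.0476
time_s: 14.4
ee_pos: [0.538, 0.2827, 0.1668]
tcp_rot: [-0.0, 0.031, 1.0, -0.001]
force: [0.1, -0.3, 0.4]
opening: 0.0476
[-0.0018, -0.0006, 0.1119] [-0.16, -0.11, -0.03]
```

View pics/w9.png

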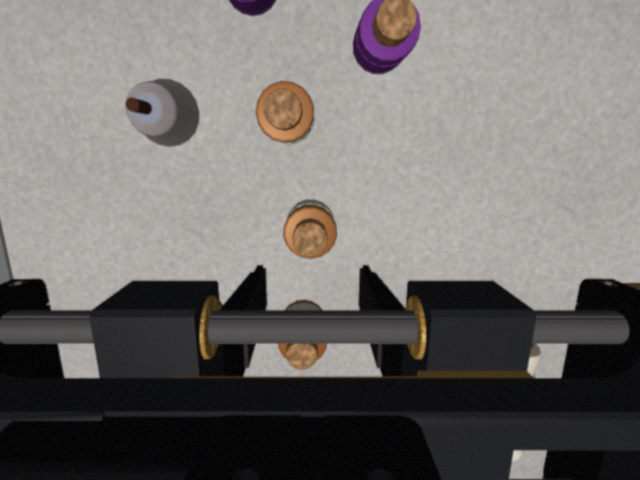

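Jar C's cork is at (310,239) between the fingers, amber with a white band. I'll descend and grip.

```bash
python3 -m jog '[[[-0.001,-0.001,0.05,0,0,0,0],[-0.001,-0.001,0.09,0,0,0,0],[-0.001,-0.001,0.112,0,0,0,0],[-0.001,-0.001,0.113,0,0,0,0],[-0.001,-0.001,0.113,0,0,0,1]]]';python3 -m jog '[[[0,0,0,0,0,0,1],[0,0,0,0,0,0,1]]]';python3 -m jog '[[[0,0,-0.02,0,0,0,1],[0,0,-0.06,0,0,0,1],[0,0,-0.12,0,0,0,1],[0,0,-0.135,0,0,0,1]]]'
python3 - <<'E'
from h import *
rel(cw(.0345,.0,.19),86.4)
E
```

```text
time_s: 15.08
ee_pos: [0.5394, 0.2803, 0.054]
tcp_rot: [-0.0, 0.032, 0.999, -0.001]
force: [-0.1, 0.0, -0.4]
opening: 0.042
time_s: 15.32
ee_pos: [0.54, 0.2804, 0.0552]
tcp_rot: [0.001, 0.032, 0.999, -0.001]
force: [0.7, -0.8, 6.2]
opening: 0.0271
time_s: 15.82
ee_pos: [0.5408, 0.2811, 0.1942]
tcp_rot: [0.003, 0.032, 0.999, 0.0]
force: [0.8, -0.0, -1.2]
opening: 0.0274
[-0.0607, -0.4228, 0.0042] [0.05, 0.36, -0.06]
```

```bash
python3 -m jog '[[[-0.009,-0.06,0,0,0,0,1],[-0.018,-0.12,0,0,0,0,1],[-0.027,-0.18,0,0,0,0,1],[-0.036,-0.24,0,0,0,0,1],[-0.045,-0.3,0,0,0,0,1]]]'; python3 -m jog '[[[-0.007,-0.06,0,0,0,0,1],[-0.015,-0.12,0,0,0,0,1],[-0.015,-0.122,0,0,0,0,1]]]';python3 - <<'E'
from h import *
rel(cw(.0345,.0,.0645),86.4)
E
```

```text
time_s: 16.45
ee_pos: [0.5661, -0.023, 0.1936]
tcp_rot: [0.003, 0.032, 0.999, 0.0]
force: [1.0, 0.4, -2.1]
opening: 0.0273
time_s: 16.82
ee_pos: [0.5729, -0.1494, 0.1926]
tcp_rot: [0.002, 0.034, 0.999, 0.0]
force: [0.5, 0.4, -1.1]
opening: 0.0275
[-0.0007, 0.0046, 0.1281] [0.05, 0.26, -0.31]
```

```bash
python3 -m jog '[[[-0.001,0.003,0.05,0,0,0,1],[-0.001,0.003,0.1,0,0,0,1],[-0.001,0.003,0.124,0,0,0,1],[-0.001,0.003,0.13,0,0,0,1],[-0.001,0.003,0.131,0,0,0,1]]]';python3 -m jog '[[[0,0,0.002,0,0,0,1],[0,0,0.003,0,0,0,1]]]'
```

```text
time_s: 17.45
ee_pos: [0.5748, -0.146, 0.0618]
tcp_rot: [0.002, 0.034, 0.999, 0.0]
force: [-0.4, 0.4, -1.0]
opening: 0.0275
time_s: 17.7
ee_pos: [0.5751, -0.146, 0.0596]
tcp_rot: [0.003, 0.034, 0.999, 0.0]
force: [0.3, 0.3, -1.6]
opening: 0.0273
```

```bash
python3 -m jog '[[[0,0,0.0015,0,0,0,1],[0,0,0.002,0,0,0,1]]]';python3 -m jog '[[[0,0,0,0,0,0,0.2],[0,0,0,0,0,0,0.2],[0,0,-0.04,0,0,0,0.2],[0,0,-0.1,0,0,0,0.2],[0.01,0.05,-0.13,0,0,0,0.1]]]'
python3 - <<'E'
from h import *
from cell import *
im=camera("side")['color'];save(im,"pics/sd10.png"); crop(im,240,130,200,250,2.4,"pics/sd10c.png")
rel([.4425,.2678,.18],86.4)
E
```

```text
time_s: 17.95
ee_pos: [0.5755, -0.1462, 0.0592]
tcp_rot: [0.004, 0.034, 0.999, -0.0]
force: [-4.0, 0.7, 16.3]
opening: 0.0275
time_s: 18.58
ee_pos: [0.569, -0.0971, 0.1917]
tcp_rot: [0.006, 0.036, 0.999, -0.001]
force: [1.1, 0.9, 0.9]
opening: 0.0416
[0.15, 0.3496, 0.0126] [0.01, 0.74, -0.3]
```

View pics/sd10c.png

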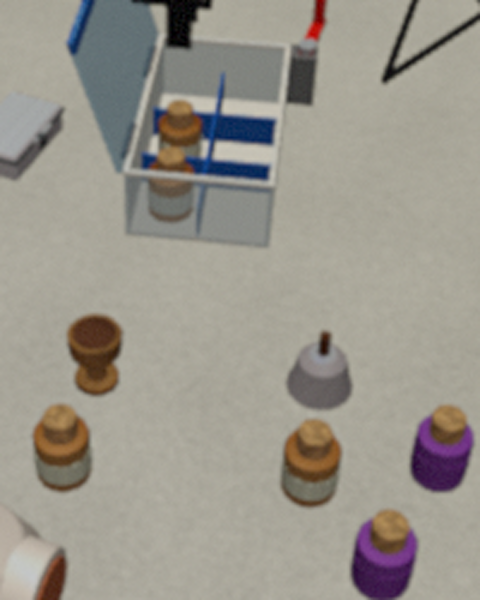

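Two jars are standing in the crate and nothing has been knocked. Next is jar D.

```bash
python3 -m jog '[[[0.025,0.057,0,0,0.2,0,0],[0.05,0.115,0,0,0.7,0,0],[0.075,0.173,0,0,0.7,0,0],[0.1,0.231,0,0,0.7,0,0],[0.125,0.289,0,0,0.7,0,0]]]'; python3 -m jog '[[[0.02,0.05,0.01,0,0,0,0],[0.025,0.061,0.02,0,0,0,0],[0.025,0.061,0.025,0,0,0,0]]]';python3 - <<'E'
from h import *
from cell import *
o=get_obs(); c=camera("wrist"); save(c['color'],"pics/w11.png")
rel([.4425,.2678,.054],86.4)
E
```

```text
time_s: 19.25
ee_pos: [0.4644, 0.2012, 0.193]
tcp_rot: [0.001, 0.034, 0.999, 0.0]
force: [2.1, 0.8, -0.2]
opening: 0.0477
time_s: 19.62
ee_pos: [0.4433, 0.2639, 0.1674]
tcp_rot: [0.0, 0.033, 0.999, -0.0]
force: [0.1, -0.1, 0.1]
opening: 0.0477
[0.0014, 0.0047, 0.113] [-0.03, -0.01, -0.3]
```

View pics/w11.png

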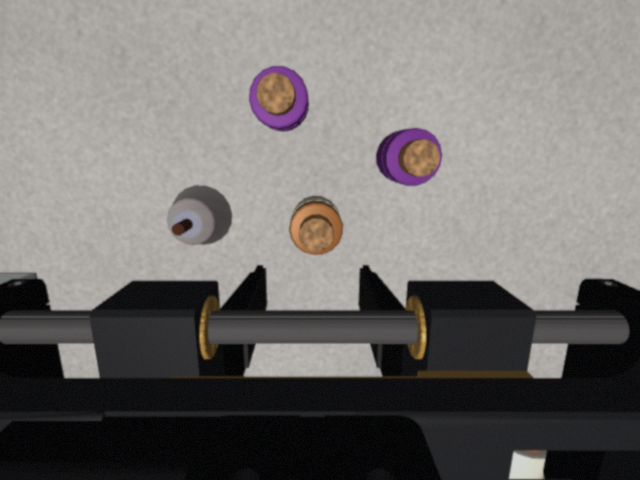

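Jar D's cork is at (317,235), amber, and the purple jars at (277,95) and (420,157) are clear of the fingers. I'll grip it.

```bash
python3 -m jog '[[[0.001,0.004,0.05,0,0,0,0],[0.001,0.004,0.09,0,0,0,0],[0.001,0.004,0.112,0,0,0,0],[0.001,0.004,0.113,0,0,0,0],[0.001,0.004,0.113,0,0,0,1]]]';python3 -m jog '[[[0,0,0,0,0,0,1],[0,0,0,0,0,0,1]]]';python3 -m jog '[[[0,0,-0.02,0,0,0,1],[0,0,-0.06,0,0,0,1],[0,0,-0.12,0,0,0,1],[0,0,-0.135,0,0,0,1]]]'
python3 - <<'E'
from h import *
rel(cw(-.0345,.0,.19),86.4)
E
```

```text
time_s: 20.3
ee_pos: [0.4437, 0.2665, 0.0548]
tcp_rot: [0.0, 0.035, 0.999, -0.0]
force: [-0.3, 0.5, 0.4]
opening: 0.0417
time_s: 20.55
ee_pos: [0.4443, 0.2665, 0.0558]
tcp_rot: [0.001, 0.035, 0.999, 0.0]
force: [0.5, -1.1, 6.2]
opening: 0.0274
time_s: 21.05
ee_pos: [0.4448, 0.2669, 0.1944]
tcp_rot: [0.004, 0.035, 0.999, 0.002]
force: [-1.1, 0.2, -1.5]
opening: 0.0271
[-0.0887, -0.4022, 0.0037] [0.2, 0.44, -0.36]
```

```bash
python3 -m jog '[[[-0.013,-0.059,0,0,0,0,1],[-0.026,-0.118,0,0,0,0,1],[-0.04,-0.177,0,0,0,0,1],[-0.053,-0.236,0,0,0,0,1],[-0.066,-0.295,0,0,0,0,1]]]'; python3 -m jog '[[[-0.013,-0.059,0,0,0,0,1],[-0.021,-0.1,0,0,0,0,1],[-0.021,-0.101,0,0,0,0,1]]]';python3 - <<'E'
from h import *
rel(cw(-.0345,.0,.0598),86.4)
E
```

```text
time_s: 21.68
ee_pos: [0.4899, -0.0337, 0.1934]
tcp_rot: [0.004, 0.034, 0.999, 0.002]
force: [1.3, 0.4, -1.2]
opening: 0.0276
time_s: 22.05
ee_pos: [0.5037, -0.1383, 0.1923]
tcp_rot: [0.003, 0.036, 0.999, 0.002]
force: [0.2, -0.3, -1.4]
opening: 0.0272
[-0.0012, -0.0025, 0.1325] [0.21, 0.34, -0.54]
```

```bash
python3 -m jog '[[[-0.001,-0.003,0.05,0,0,0,1],[-0.001,-0.003,0.1,0,0,0,1],[-0.001,-0.003,0.124,0,0,0,1],[-0.001,-0.003,0.13,0,0,0,1],[-0.001,-0.003,0.131,0,0,0,1]]]';python3 -m jog '[[[0,0,0.002,0,0,0,1],[0,0,0.003,0,0,0,1]]]'
```

```text
time_s: 22.68
ee_pos: [0.5054, -0.1405, 0.0615]
tcp_rot: [0.003, 0.036, 0.999, 0.002]
force: [0.3, -0.3, -0.9]
opening: 0.0272
time_s: 22.92
ee_pos: [0.5062, -0.1405, 0.0598]
tcp_rot: [0.004, 0.036, 0.999, 0.001]
force: [-1.2, 4.3, 16.7]
opening: 0.0269
```

```bash
python3 -m jog '[[[0,0,0,0,0,0,0.2],[0,0,0,0,0,0,0.2],[0,0,-0.04,0,0,0,0.2],[0,0,-0.1,0,0,0,0.2],[-0.02,0.05,-0.13,0,0,0,0.1]]]'
python3 - <<'E'
from h import *
from cell import *
im=camera("side")['color'];save(im,"pics/sd12.png"); crop(im,200,130,240,270,2.2,"pics/sd12c.png")
rel([.64,.2666,.18],130)
E
```

```text
time_s: 23.55
ee_pos: [0.529, -0.0941, 0.1932]
tcp_rot: [0.006, 0.038, 0.999, 0.001]
force: [1.3, 0.0, 0.5]
opening: 0.0415
[-0.0815, 0.3621, 0.0185] [-0.21, 0.96, -44.18]
```

View pics/sd12c.png

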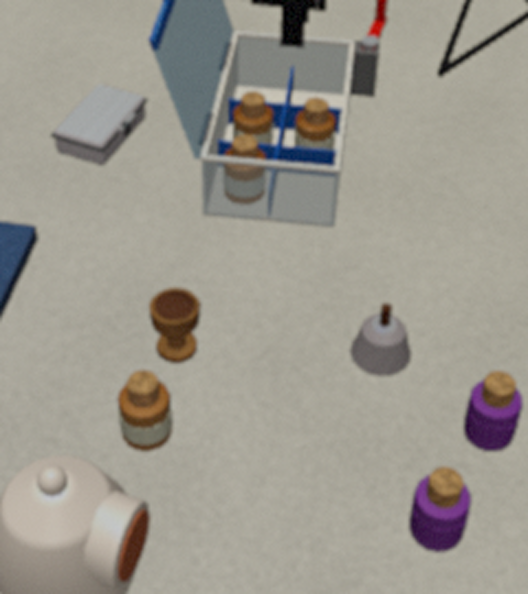

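Three jars are in and jar B hasn't moved (cork at (265,303)). I'll take B with the jaws turned so the gripper body stays away from the salt pig.

```bash
python3 -m jog '[[[-0.013,0.06,0,0,0,-9,0],[-0.026,0.12,0,0,0,-18,0],[-0.04,0.18,0,0,0.9,-27,0],[-0.053,0.24,0,0,0.9,-36,0],[-0.067,0.3,0,0,0.9,-44,0]]]'
python3 - <<'E'
from h import *
rel([.64,.2666,.168],130)
E
```

```text
time_s: 24.22
ee_pos: [0.6209, 0.2078, 0.1982]
tcp_rot: [0.0, -0.343, 0.939, -0.002]
force: [1.0, -1.0, 0.1]
opening: 0.0478
[-0.0525, 0.0328, 0.03] [-0.22, -0.02, 0.11]
```

```bash
python3 -m jog '[[[-0.04,0.025,0.0,0,0,0,0],[-0.052,0.033,0.02,0,0,0,0],[-0.052,0.033,0.03,0,0,0,0]]]'
python3 - <<'E'
from h import *
from cell import *
o=get_obs(); c=camera("wrist"); save(c['color'],"pics/w13.png")
rel([.64,.2666,.054],130)
print(wplane(c,o['ee_pos'],o['tcp_rot'],(313,238),.07))
E
```

```text
time_s: 24.6
ee_pos: [0.6387, 0.2664, 0.1658]
tcp_rot: [-0.001, -0.343, 0.939, -0.002]
force: [-0.0, -0.6, 0.7]
opening: 0.0472
[-0.0025, 0.0002, 0.1109] [-0.14, -0.25, 0.1]
[0.6377349  0.26509303 0.07      ]
```

View pics/w13.png

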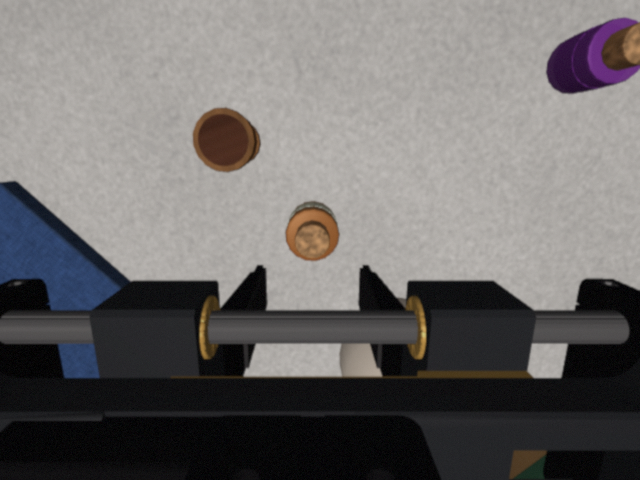

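Jar B's cork is at (313,239), centred. The egg cup at (225,140) and the salt pig are clear of the fingers.

```bash
python3 -m jog '[[[-0.002,0,0.05,0,0,0,0],[-0.002,0,0.09,0,0,0,0],[-0.002,0,0.11,0,0,0,0],[-0.002,0,0.111,0,0,0,0],[-0.002,0,0.111,0,0,0,1]]]';python3 -m jog '[[[0,0,0,0,0,0,1],[0,0,0,0,0,0,1]]]';python3 -m jog '[[[0,0,-0.02,0,0,0,1],[0,0,-0.06,0,0,0,1],[0,0,-0.12,0,0,0,1],[0,0,-0.135,0,0,0,1]]]'
python3 - <<'E'
from h import *
rel(cw(-.0345,.079,.19),86.4)
E
```

```text
time_s: 25.28
ee_pos: [0.6405, 0.2659, 0.0556]
tcp_rot: [-0.001, -0.343, 0.939, -0.002]
force: [0.3, 0.5, 0.7]
opening: 0.0421
time_s: 25.52
ee_pos: [0.6411, 0.2662, 0.0571]
tcp_rot: [0.001, -0.343, 0.939, -0.002]
force: [-0.3, 0.4, 6.2]
opening: 0.0275
time_s: 26.02
ee_pos: [0.6419, 0.2671, 0.1979]
tcp_rot: [0.004, -0.343, 0.939, -0.002]
force: [-0.9, -0.2, -1.7]
opening: 0.0271
[0.3123, -0.1668, 0.007] [-0.24, 0.5, 43.69]
```

```bash
python3 -m jog '[[[0.052,-0.028,0,0,0,9,1],[0.104,-0.056,0,0,0,18,1],[0.156,-0.084,0,0,0,27,1],[0.208,-0.112,0,0,0,36,1],[0.26,-0.14,0,0,0,43.7,1]]]'
python3 - <<'E'
from h import *
rel(cw(-.0345,.079,.19),86.4)
E
```

```text
time_s: 26.65
ee_pos: [0.532, -0.0089, 0.1975]
tcp_rot: [0.005, 0.034, 0.999, -0.0]
force: [0.7, -0.4, -1.6]
opening: 0.0268
[0.018, -0.054, 0.0074] [-0.04, 0.54, -0.26]
```

```bash
python3 -m jog '[[[0.015,-0.045,0,0,0.3,0,1],[0.018,-0.054,0,0,0.5,0,1],[0.018,-0.054,0.007,0,0.5,0,1]]]'
python3 - <<'E'
from h import *
rel(cw(-.0345,.079,.061),86.4)
E
```

```text
time_s: 27.02
ee_pos: [0.5107, -0.0618, 0.1907]
tcp_rot: [0.001, 0.034, 0.999, -0.0]
force: [-1.0, 0.6, -2.8]
opening: 0.027
[0.0004, 0.0003, 0.1297] [-0.04, 0.11, -0.32]
```

```bash
python3 -m jog '[[[0,0,0.05,0,0,0,1],[0,0,0.1,0,0,0,1],[0,0,0.122,0,0,0,1],[0,0,0.128,0,0,0,1],[0,0,0.129,0,0,0,1]]]';python3 -m jog '[[[0,0,0.002,0,0,0,1],[0,0,0.0025,0,0,0,1]]]'
```

```text
time_s: 27.65
ee_pos: [0.5114, -0.0611, 0.0618]
tcp_rot: [0.001, 0.034, 0.999, -0.0]
force: [0.3, -0.5, -2.2]
opening: 0.0268
time_s: 27.9
ee_pos: [0.5124, -0.0608, 0.061]
tcp_rot: [0.003, 0.033, 0.999, -0.001]
force: [-2.2, 2.8, 16.4]
opening: 0.0272
```

```bash
python3 -m jog '[[[0,0,0,0,0,0,0.2],[0,0,0,0,0,0,0.2],[0,0,-0.05,0,0,0,0.2],[0,0,-0.11,0,0,0,0.2],[0,0.0,-0.17,0,0,0,0.2]]]'
python3 - <<'E'
from h import *
from cell import *
im=camera("side")['color'];save(im,"pics/sd14.png"); crop(im,200,130,240,270,2.2,"pics/sd14c.png")
im=camera("scene")['color'];save(im,"pics/sc14.png"); crop(im,150,140,260,200,3,"pics/sc14c.png")
rel([.667,-.154,.32],-3.6)
E
```

```text
time_s: 28.52
ee_pos: [0.5113, -0.0605, 0.233]
tcp_rot: [0.003, 0.033, 0.999, -0.001]
force: [0.9, 0.3, -0.5]
opening: 0.0378
[-0.1606, -0.0828, -0.0804] [0.54, 0.81, 89.77]
```

View pics/sd14c.png

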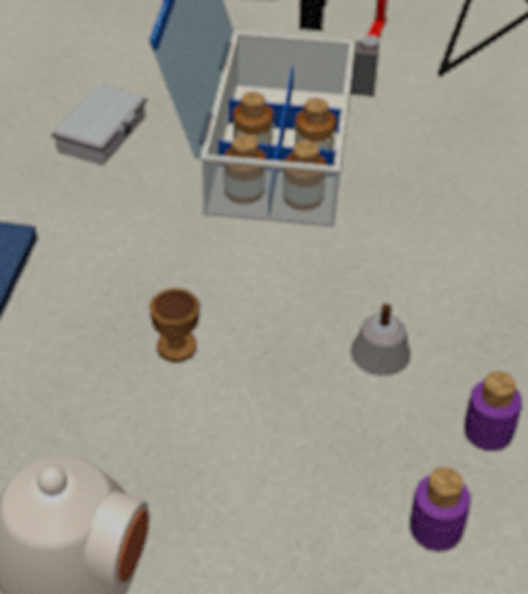

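View pics/sc14c.png

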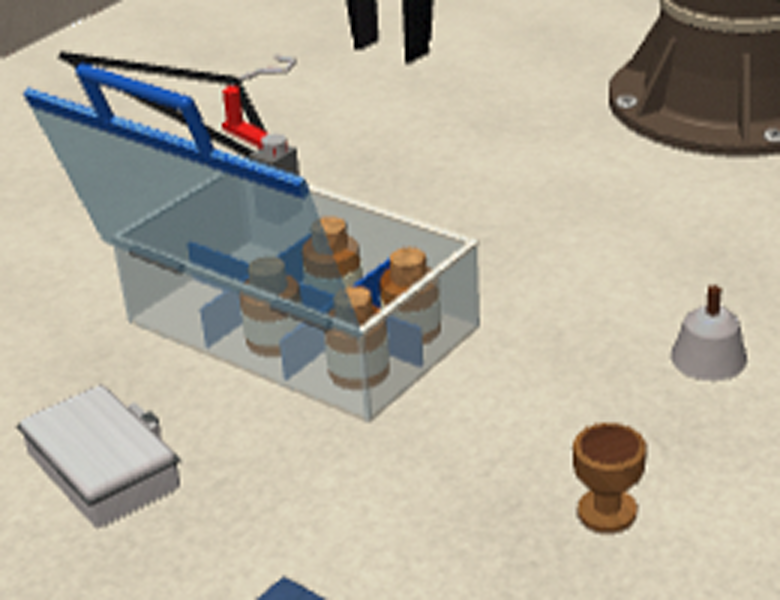

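All four jars stand upright in cells 1, 2, 4 and 5, no amber jar is left on the shelf, and the bystanders haven't moved. Now I'll close the lid.

```bash
python3 -m jog '[[[-0.02,-0.01,-0.05,0,0,10,0.35],[-0.05,-0.025,-0.085,0,0,20,0.35],[-0.08,-0.04,-0.085,0,0,30,0.35],[-0.1,-0.055,-0.085,0,0,40,0.35],[-0.12,-0.062,-0.085,0,0,50,0.35]]]'
python3 - <<'E'
from h import *
rel([.667,-.154,.31],-3.6)
E
```

```text
time_s: 29.25
ee_pos: [0.6283, -0.1312, 0.3233]
tcp_rot: [0.007, 0.455, 0.89, 0.002]
force: [-1.0, -0.8, 0.9]
opening: 0.031
[-0.0409, 0.0179, 0.0139] [0.73, 0.44, 39.41]
```

```bash
python3 -m jog '[[[-0.02,0.009,0,0,0,10,0.35],[-0.04,0.018,0,0.7,0.4,20,0.35],[-0.041,0.018,0,0.7,0.4,30,0.35],[-0.041,0.018,0.01,0.7,0.4,39.4,0.35],[-0.041,0.018,0.014,0.7,0.4,39.4,0.35]]]'
python3 - <<'E'
from h import *
from cell import *
rel([.667,-.154,.247],-3.6)
c=camera("wrist"); save(c['color'],"pics/w15.png")
crop(camera("side")['color'],220,20,160,190,3,"pics/sd15.png")
E
```

```text
time_s: 29.88
ee_pos: [0.6669, -0.154, 0.3087]
tcp_rot: [-0.0, 0.729, 0.685, -0.0]
force: [-1.2, -0.2, 0.0]
opening: 0.0308
[0.0, 0.0001, 0.0617] [-0.05, 0.0, 0.07]
```

View pics/w15.png

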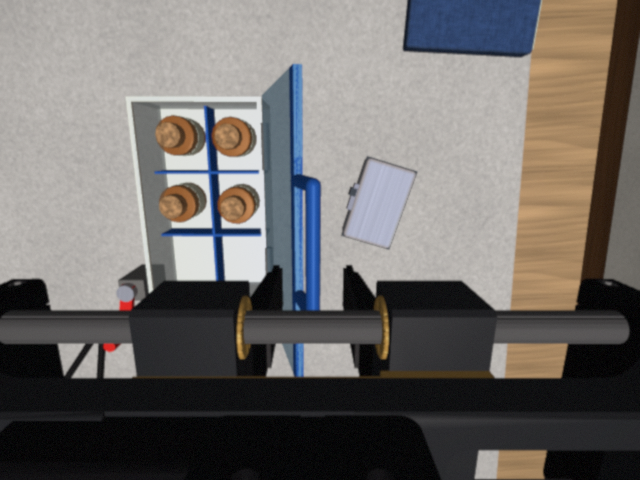

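View pics/sd15.png

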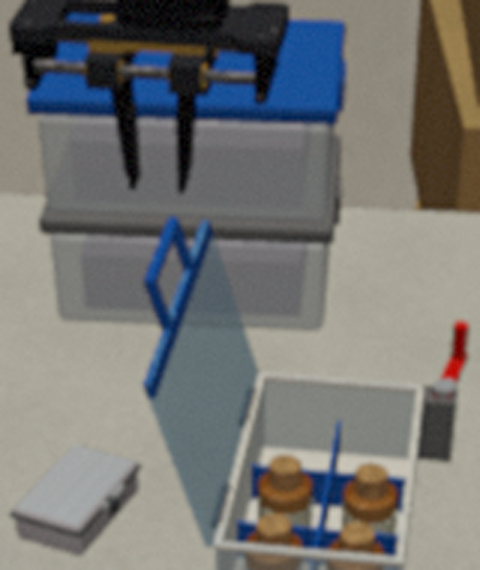

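The bar at column 313 is centred between the fingers. I'll descend, grip it and swing it back down.

```bash
python3 -m jog '[[[0,0,0.035,0,0,0,0.35],[0,0,0.061,0,0,0,0.35],[0,0,0.061,0,0,0,1],[0,0,0.061,0,0,0,1],[0,0,0.061,0,0,0,1]]]'
cat > lid.py <<'E'
from h import *
import sys
o0=[.42685,-.13834,.07036]
r=np.hypot(.185,.004); b0=np.arctan2(4,185); u=np.array([np.cos(YAW),np.sin(YAW)])
for a in map(float,sys.argv[1:]):
    t=np.radians(a)+b0
    dx=.185-r*np.cos(t); dz=r*np.sin(t)-.004
    print(a,end=' ');rel([o0[0]+u[0]*dx,o0[1]+u[1]*dx,o0[2]+dz],-3.6)
E
python3 lid.py 105 96 88 80 72 64
```

```text
time_s: 30.6
ee_pos: [0.6674, -0.1541, 0.2497]
tcp_rot: [0.001, 0.727, 0.686, 0.0]
force: [0.3, -0.1, 2.7]
opening: 0.0089
105.0 [0.0007, -0.0043, 0.0057] [0.1, 0.04, 0.26]
96.0 [0.0008, -0.0327, -0.0003] [0.1, 0.04, 0.26]
88.0 [0.0009, -0.0585, -0.0018] [0.1, 0.04, 0.26]
80.0 [0.001, -0.0842, 0.0003] [0.1, 0.04, 0.26]
72.0 [0.0011, -0.1094, 0.006] [0.1, 0.04, 0.26]
64.0 [0.0013, -0.1336, 0.0151] [0.1, 0.04, 0.26]
```

```bash
python3 -m jog '[[[0,-0.028,-0.006,0,0,0,1],[0,-0.054,-0.007,0,0,0,1],[0,-0.08,-0.005,0,0,0,1],[0,-0.105,0,0,0,0,1],[0,-0.129,0.009,0,0,0,1]]]'; python3 lid.py 64 56 48 40 32 24
```

```text
time_s: 31.22
ee_pos: [0.5388, -0.1461, 0.2426]
tcp_rot: [0.002, 0.727, 0.686, 0.002]
force: [2.5, 3.8, 0.4]
opening: 0.0093
64.0 [0.0007, -0.0047, 0.0082] [0.35, 0.04, 0.28]
56.0 [0.0009, -0.0274, 0.0205] [0.35, 0.04, 0.28]
48.0 [0.001, -0.0482, 0.0358] [0.35, 0.04, 0.28]
40.0 [0.0011, -0.0667, 0.0539] [0.35, 0.04, 0.28]
32.0 [0.0012, -0.0824, 0.0743] [0.35, 0.04, 0.28]
24.0 [0.0012, -0.0951, 0.0968] [0.35, 0.04, 0.28]
```

```bash
python3 -m jog '[[[0,-0.025,0.014,0,0,0,1],[0,-0.046,0.03,0,0,0,1],[0,-0.065,0.048,0,0,0,1],[0,-0.081,0.069,0,0,0,1],[0,-0.094,0.092,0,0,0,1]]]'; python3 lid.py 24 16 8 4 0
```

```text
time_s: 31.85
ee_pos: [0.4447, -0.1402, 0.1506]
tcp_rot: [0.003, 0.727, 0.686, 0.002]
force: [4.3, 5.1, 0.4]
opening: 0.0094
24.0 [0.0007, -0.0004, 0.0053] [0.39, 0.03, 0.29]
16.0 [0.0008, -0.0099, 0.0293] [0.39, 0.03, 0.29]
8.0 [0.0008, -0.016, 0.0544] [0.39, 0.03, 0.29]
4.0 [0.0008, -0.0177, 0.0672] [0.39, 0.03, 0.29]
0.0 [0.0009, -0.0185, 0.0801] [0.39, 0.03, 0.29]
```

```bash
python3 -m jog '[[[0,-0.01,0.025,0,0,0,1],[0,-0.016,0.05,0,0,0,1],[0,-0.018,0.065,0,0,0,1],[0,-0.018,0.073,0,0,0,1],[0,-0.018,0.076,0,0,0,1]]]'; python3 -m jog '[[[0,0,0.002,0,0,0,1],[0,0,0.003,0,0,0,1]]]'; python3 -c "
from h import *
from cell import *
im=camera('side')['color'];crop(im,270,80,140,160,3.5,'pics/sd16.png')
im=camera('scene')['color'];crop(im,150,140,200,150,4,'pics/sc16.png')"
```

```text
time_s: 32.48
ee_pos: [0.4268, -0.139, 0.0744]
tcp_rot: [0.002, 0.727, 0.686, 0.002]
force: [-4.9, 3.0, 1.3]
opening: 0.009
time_s: 32.72
ee_pos: [0.4269, -0.1391, 0.0729]
tcp_rot: [0.002, 0.727, 0.687, 0.002]
force: [-8.7, 4.6, 28.3]
opening: 0.0091
```

View pics/sd16.png

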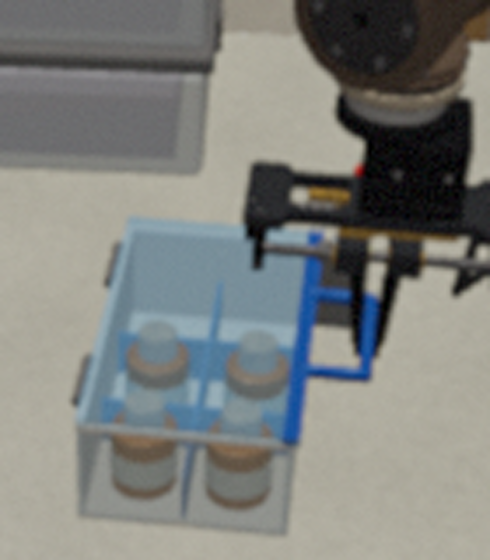

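View pics/sc16.png

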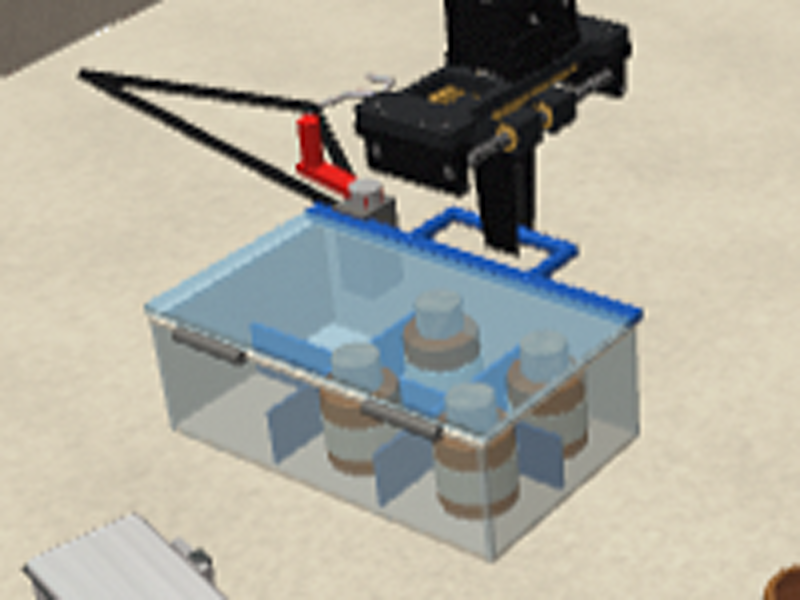

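Shut: it pressed against its stop at 28 N and the picture shows it flush. I'll release and go to the knob.

```bash
python3 -m jog '[[[0,0,0,0,0,0,0.35],[0,0,0,0,0,0,0.35],[0,0,-0.05,0,0,0,0.3],[-0.04,0,-0.09,0,0,0,0.2],[-0.1,0,-0.1,0,0,0,0.2]]]'
python3 - <<'E'
from h import *
from cell import *
rel([.432,-.284,.17],-3.6)
im=camera('side')['color'];crop(im,270,80,140,160,3.5,'pics/sd17.png')
im=camera('scene')['color'];crop(im,150,140,200,150,4,'pics/sc17.png')
E
```

```text
time_s: 33.45
ee_pos: [0.4216, -0.2399, 0.1759]
tcp_rot: [0.005, 0.726, 0.688, 0.002]
force: [0.8, -0.3, -0.3]
opening: 0.0377
[-0.0434, 0.0127, 0.0062] [0.6, 0.19, 0.48]
```

View pics/sd17.png

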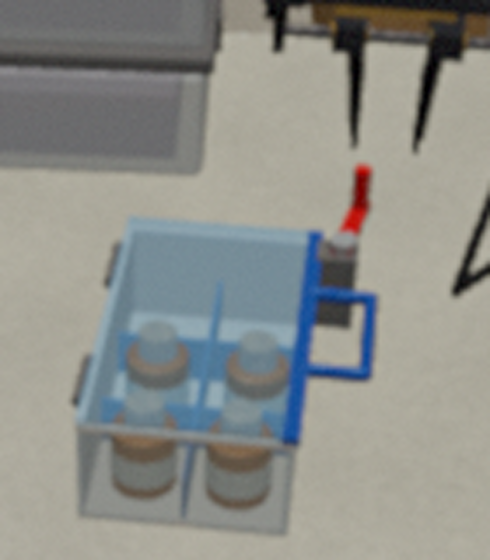

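View pics/sc17.png

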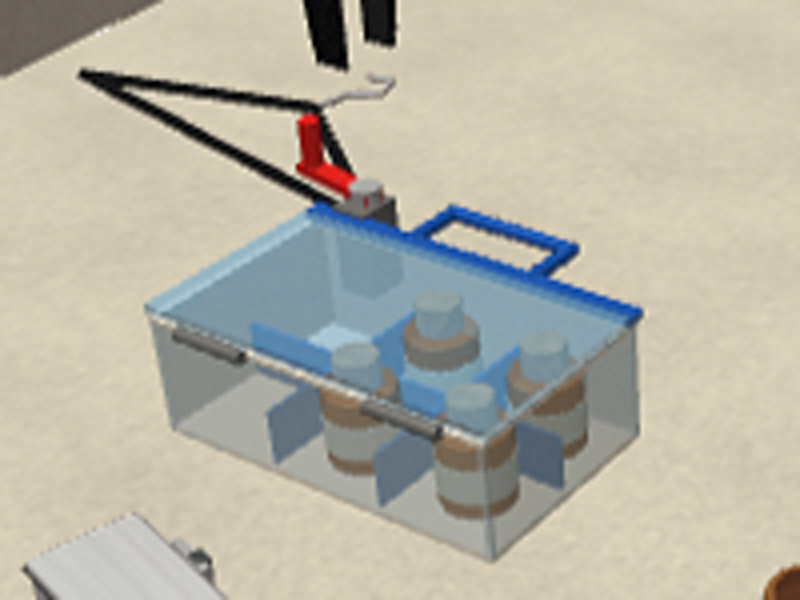

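The lid sits flush. The knob top is at (373.7,128) in the side view and (227.2,169.5) in the scene view.

Run:
```python
from h import *
a=plane('side',(373.7,128.3),.129);b=plane('scene',(227.2,169.8),.129); print(a,b)
m=(a+b)/2; m[2]=.17; rel(m,-3.6); m[2]=.106; rel(m,-3.6)
```

```text
[ 0.43357729 -0.28079927  0.129     ] [ 0.43352809 -0.28145783  0.129     ]
[-0.0366, 0.0144, 0.005] [0.6, 0.23, 0.14]
[-0.0364, 0.0137, 0.069] [0.6, 0.23, 0.14]
```

```bash
python3 -m jog '[[[-0.036,0.014,0,0.6,0.2,0,0.2],[-0.036,0.014,0.04,0.6,0.2,0,0.2],[-0.036,0.014,0.069,0.6,0.2,0,0.2],[-0.036,0.014,0.069,0.6,0.2,0,1],[-0.036,0.014,0.069,0.6,0.2,0,1]]]';python3 -m jog '[[[0,0,0,0,0,0,1]]]'
python3 - <<'E'
from h import *
for d in [82,66,48,30,14,0,-2]:
    a=np.radians(d); p=cw(-.090+.052*np.cos(a),-.096-.052*np.sin(a),.107); print(d,end=' '); rel(p,-3.6)
E
```

```text
time_s: 34.17
ee_pos: [0.4343, -0.2809, 0.1068]
tcp_rot: [0.001, 0.728, 0.686, -0.0]
force: [0.7, -0.6, -0.6]
opening: 0.0236
time_s: 34.3
ee_pos: [0.4348, -0.281, 0.108]
tcp_rot: [0.001, 0.728, 0.686, -0.0]
force: [-0.6, -0.8, -1.2]
opening: 0.0137
82 [-0.0028, 0.0136, 0.001] [0.12, 0.12, 0.18]
66 [0.0011, 0.0275, 0.001] [0.12, 0.12, 0.18]
48 [0.01, 0.0412, 0.001] [0.12, 0.12, 0.18]
30 [0.0226, 0.0515, 0.001] [0.12, 0.12, 0.18]
14 [0.036, 0.0569, 0.001] [0.12, 0.12, 0.18]
0 [0.0486, 0.0585, 0.001] [0.12, 0.12, 0.18]
-2 [0.0504, 0.0585, 0.001] [0.12, 0.12, 0.18]
```

```bash
python3 -m jog '[[[-0.002,0.013,0,0,0,0,1],[0.001,0.027,0,0,0,0,1],[0.01,0.041,0,0,0,0,1],[0.022,0.051,0,0,0,0,1],[0.036,0.057,0,0,0,0,1]]]'
python3 - <<'E'
from h import *
for d in [0,-3]:
    a=np.radians(d); p=cw(-.090+.052*np.cos(a),-.096-.052*np.sin(a),.107); print(d,end=' '); rel(p,-3.6)
E
```

```text
time_s: 34.92
ee_pos: [0.4939, -0.2475, 0.1083]
tcp_rot: [0.001, 0.728, 0.686, -0.0]
force: [-7.4, 3.2, -0.5]
opening: 0.0132
0 [0.0115, 0.0015, 0.0013] [0.08, 0.1, 0.18]
-3 [0.0143, 0.0015, 0.0013] [0.08, 0.1, 0.18]
```

```bash
python3 -m jog '[[[0.006,0.0,0,0,0,0,1],[0.012,0,0,0,0,0,1],[0.013,0,0,0,0,0,1],[0.013,0,0,0,0,0,1]]]'
python3 - <<'E'
from h import *
from cell import *
im=camera('side')['color'];crop(im,270,80,140,160,3.5,'pics/sd18.png')
im=camera('scene')['color'];crop(im,150,140,200,150,4,'pics/sc18.png')
E
```

```text
time_s: 35.42
ee_pos: [0.4961, -0.2347, 0.1088]
tcp_rot: [0.003, 0.728, 0.686, 0.001]
force: [6.0, -0.9, -1.5]
opening: 0.0129
```

View pics/sc18.png

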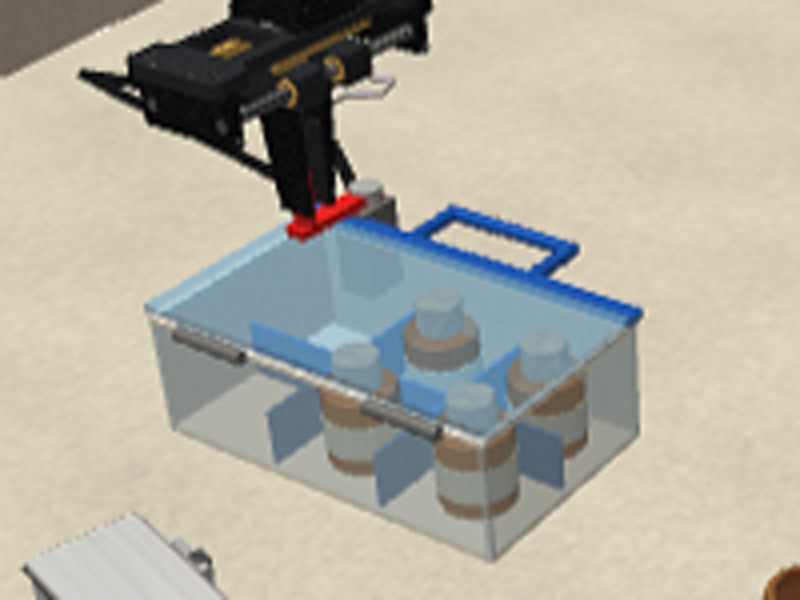

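The latch is back across the lid's edge. I'll nudge it 1 mm, release, rise, and compare it with the start.

```bash
python3 -m jog '[[[0.001,0,0,0,0,0,1],[0.001,0,0,0,0,0,0.2],[0.001,0,0,0,0,0,0.2],[0.001,0,-0.05,0,0,0,0.2],[0.001,0,-0.1,0,0,0,0.2]]]'; python3 -m jog '[[[-0.03,-0.06,-0.05,0,0,0,0],[-0.03,-0.1,-0.1,0,0,0,0],[-0.03,-0.1,-0.1,0,0,0,0]]]'
python3 - <<'E'
from h import *
from cell import *
im=camera('side')['color'];save(im,'pics/sd19.png');crop(im,280,130,110,110,5,'pics/sd19c.png')
im=camera('scene')['color'];save(im,'pics/sc19.png');crop(im,180,170,140,110,5,'pics/sc19c.png')
E
```

```text
time_s: 36.15
ee_pos: [0.4952, -0.2331, 0.2098]
tcp_rot: [0.002, 0.728, 0.685, 0.001]
force: [0.6, 0.2, 0.3]
opening: 0.0376
time_s: 36.52
ee_pos: [0.392, -0.257, 0.312]
tcp_rot: [0.004, 0.729, 0.685, 0.001]
force: [-0.6, 0.4, 0.5]
opening: 0.0477
```

View pics/sd19c.png

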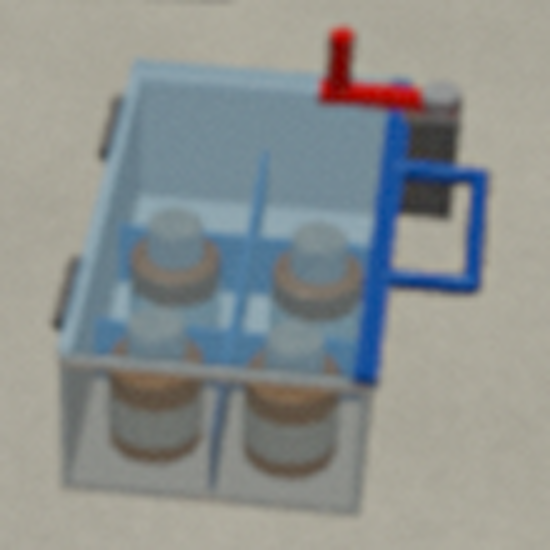

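View pics/sc19c.png

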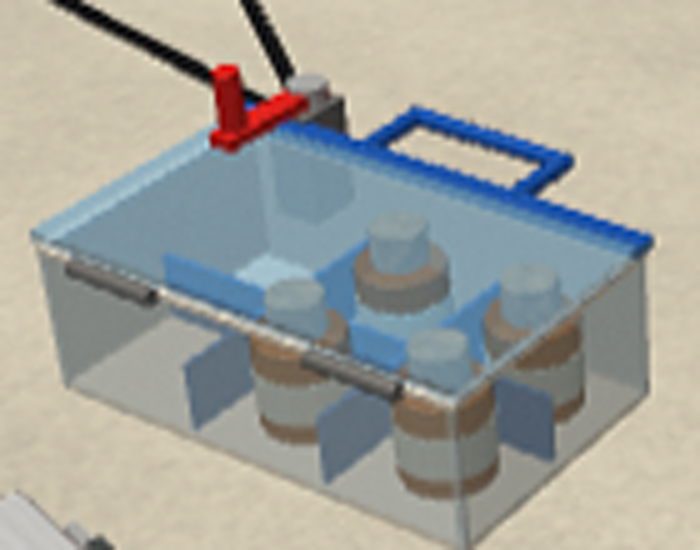

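View pics/sd19.png

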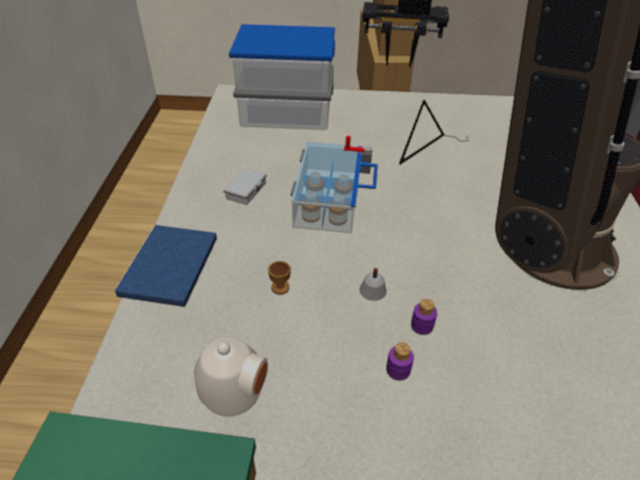

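View pics/sc19.png

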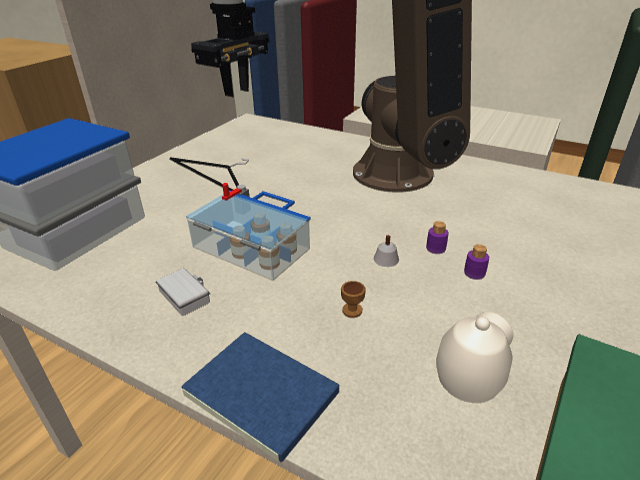

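The knob is back at its starting pixel in both crops ((343,33) side, (229,70) scene). The lid is flush, four jars are upright in four cells, and the bystanders haven't moved. I'm handing in.

```bash
python3 -c "
from cell import *
print(job_done())"
```

```text
the job is handed in; nothing more can be done
None
```

The job is done and handed in at about 37 s of robot time, well inside the 210 s limit. It reports no verdict, so what follows rests on my own checks.

- **Latch and lid:** I swung the latch out to about 100° and opened the lid to about 105°. After the jars were in, I shut the lid until it pressed on its stop at about 28 N, then swung the latch back.
- **Jars:** There were four amber jars on the shelf. Each was set down until it touched the floor of its own cell (1, 2, 4 and 5), then released.

In the last pictures the four jars stand upright and the lid is flush. The knob and lid edges are at their starting pixels in both fixed cameras. The egg cup, bell, key tin, salt pig and both purple look-alikes are where they began. No jar was seen knocked aside, and no check failed. The fixed cameras and the wrist camera disagreed by about 4 mm on the knob's position, which made no difference to the grip.

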